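# Put the upper tier back on the shop display stand

### The arm

A 6-joint arm with a two-finger parallel gripper is mounted at the origin on the work surface. World frame = base frame: x ahead of the robot, y to its left, z up, the work surface at z = 0. Lengths are in m, angles in rad, forces in N, time in s.
With the tool pointing down it reaches from about 0.35 to 0.775 m from the base axis. Payload 5.5 kg.
Tool frame: the origin (TCP) lies between the finger pads; the fingertips stand env.nose_length ahead of it and the grasp point (between the pads) lies 8 mm behind it (env.nose_length is the distance from the TCP to the fingertips, in m); z points along the fingers, y is the direction in which the jaws open and shut (so a half turn about z gives the same grasp; the last joint's range is limited). The gripper opens to 85 mm and grips with 20 to 120 N. Pads are 22 mm wide; open, the fingers measure 114 mm over their backs; the gripper's body (76 mm by 85 mm) begins 54 mm behind the grasp point. The pads swing forward as they close: fully open they stand 13 mm farther back than shut.
Start: joints at [-1.398, 0.313, 0.046, 1.304, 0, 1.431], TCP at [0.177, -0.547, 0.242] pointing down, gripper open.
Joint ranges: [-2.76, 2.76], [-0.86, 1.69], [-1.03, 1.26], [-2.2, 2.34], [-1.47, 1.5], [-3.14, 3.14]. Speed limits (rad/s): [2.57, 2.57, 3.14, 3.14, 3.14, 3.14].

### API

Orientations are given as a unit quaternion [w, x, y, z].
In Python, from workcell import env gives the robot as it stands. The module is installed in compiled form; this text tells all that it offers.
- The arm moves only by the shell command python3 -m creep 'ROWS' [FORCE]. ROWS is a JSON object of lists of equal length, an entry for each row: "hand": the finger opening in mm, from 0 to 85.4; "delta_pos": the shift along the tool's x, y, z scaled (see below), a list of three; "turn": the turn about the tool's z scaled (see below). In form: {"hand": [hand, ...], "delta_pos": [[dx, dy, dz], ...], "turn": [turn, ...]}. A call has exactly 5 rows; each row shifts and turns the commanded pose from where the row before left it, along the tool's axes as they then stand; what a row does not reach is not made up. The controller multiplies each number of a shift by 0.8 m and each number of a turn by 5 degrees. A row lasts 1/12 s, in which the tool goes at most 41.7 mm and 7.16 degrees, less where a joint would pass 70% of its speed; a pose out of reach is approached as far as the arm can. A call with a number of a shift or a turn outside -1 to 1 is refused whole. A call with a gripper value outside its range is refused whole. The fingers move at their own pace and stop on an object; FORCE is the grip in N (left out, the last holds). Time passes only in rows, so rows that do not move let the fingers close, or fill a call up. It gives the time, the measured TCP pose, the force and the opening at its end, in the units of the state.
- env.get_state(): the state, without advancing time (a new reading comes with each control period).
- env.read_camera(name): name is "scene" or "side" or "wrist"; returns a dict with "pixels" (400x640x3 uint8, red, green, blue), "depth" (400x640 float32, m along the optical axis (not along the pixel's ray), 0 where there is no reading), "fx", "fy", "cx", "cy" (pixels), "D" ([k1, k2, p1, p2, k3] as OpenCV has them; the pictures are not rectified), "origin" and "orientation" of the camera in the world. Camera axes: x right, y down, z forward; pixel columns grow to the right and rows downward; lengths in m; the calibration is good to about 2 mm. A picture is of the moment at which its call begins.
- env.hand_in(): hands the job in, once; it reports no verdict.
Trained networks look in the newest picture that a camera, given by its name, has taken for a name from the list of things; names that differ only in an ending like _2 or _b are one class to them, and where a whole thing is asked for, a point or a joint stands for the part that bears it (a point fixed in the world has none). Each returns a list of dicts, best first, with "score" (0 to 1); they miss things now and then, are a little off and sometimes report something else, mostly with a low value. They report only what shows in the picture. A call takes as long as a camera call. They do not tell look-alikes from the thing itself.
- env.find_in(camera, target): "location" ([row, column] in pixels, amid what is visible of it).
- env.pinpoint(camera, target): "location" ([row, column] in pixels: a listed point, or the origin of a listed thing).
The state is a dict: "clock": time; "joint_pos": joint angles; "qvel": joint speeds; "tau": joint torques, N m; "tcp_pos": TCP position; "orientation": TCP orientation; "wrist_force": force on the tool from outside, world axes, zero at the start; "ft_torque": the same for the moment, N m; "finger_gap": finger opening in m.
Only numpy, scipy, OpenCV 4.12 (cv2) and the standard library are available. Lean on these libraries where they do the work, as an engineer would, in place of code of your own. Each camera call takes 0.05 s, during which the arm holds its last target.

### The job

The round upper tier of the two-tier display stand has been taken off for restocking: put it back. Pick it up by its sleeve and lower it over the rod, keeping it square so that it does not bind; when it lands on the rod's cross-pin, turn it gently until a slot under its hub drops over the pin, then let it down fully home on the flange and let go. Never force it, do not drop it, and leave the goods round about where they are.

Things in the scene. Friction and masses are not known exactly. Their poses are not given: they have to be found in the camera images.
- tier_center (a point): The loose upper tier, about 0.5 kg: a round scalloped lilac board 190 mm across, 18 mm thick, flat on the counter, with a plain round steel sleeve (outside diameter 22 mm) standing up from its middle to 125 mm above the underside: grip it near its top. A 13.8 mm bore, countersunk below, runs right through. This point is on the bore's axis, half-way up (62.5 mm above the underside); z is up.
- tier_foot (a point): The same tier: the point on its bore axis level with its underside; axes as tier_center. In the underside a cross of four slots, 7 mm wide and 9 mm deep, reaches 26 mm out from the bore's axis, one slot every 90 degrees (along this point's x and y axes). A slot in line with the cross-pin within about 4 degrees drops over it.
- stand_seat (a point): Where the centre of the upper face of the stand's 52 mm wide steel flange would be if the post stood plumb, 90 mm above the counter; the tier's underside comes to lie on this face. The cross-pin runs level through the rod just above it: its middle is 5 mm, its top 7 mm above the face. A tier not turned to the pin stops 7 mm above home.
- stand: The heavy, immovable display stand: round scalloped lilac board, 240 mm across, 18 mm thick; bolted to its middle a steel post: a 22 mm tube, flange, and a rod 12 mm thick, 133 mm tall above the flange, its top 10 mm tapered to a 3 mm nose. The post stands up to 1.6 degrees out of plumb from its foot on the board, in a direction no reading shows: feel it. Origin: centre of its underside.
- pin (a point): On the stand's axis at the height of the cross-pin, 4 mm thick and 48 mm long, through the rod. The rod was screwed in by hand, so the pin points any way, not told by these axes: turn the tier (90 degrees at most) until a slot finds it. More than about 30 N between tier and stand is forcing. With the tier home the rod stands 8 mm out of its sleeve.
- soap_a: A small pink carton, 70 x 45 x 30 mm, on the lower tier beside the spacer tube: leave alone. Origin at the centre of its underside.
- soap_b: A second such carton on the other side of the spacer tube: leave alone.
- bottle: A dark bottle in a blue wrapper, 68 mm wide and 210 mm tall, on the counter: leave alone. Origin at the centre of its underside.
- jar: A squat glass jar, 64 mm wide and 80 mm tall, on the counter: leave alone. Origin at the centre of its underside.
Things that resemble listed ones, but are neither listed nor needed, are in the scene too. What is shaped like the stand but pink or yellow is not meant.

How it is judged:
On the way, in this order (a step that is already met when the one before it is completed fails the run):
1. the tier, held by the fingers, is threaded on the rod and lowered to within 30 mm of the flange (horizontal distance between tier_foot and stand_seat below 0.008 m and z of tier_foot in the frame of stand_seat below 0.03 m and contact force between the fingers and tier above 1 N), for 0.1 s.
2. the tier lies home on the flange, its slots over the pin (horizontal distance between tier_foot and stand_seat below 0.006 m and z of tier_foot in the frame of stand_seat below 0.003 m), for 0.1 s.
At the end, for the whole second after the job is handed in: The tier is on the rod, released and at rest, its underside within 2.5 mm of the flange's height, within 5 mm of the stand's axis and level within about 3 degrees (horizontal distance between tier_foot and stand_seat below 0.005 m and z of tier_foot in the frame of stand_seat between -0.004 and 0.0025 m and angle between tier_foot's own z axis and vertical below 0.06 rad and linear speed of tier below 0.01 m/s and contact force between the fingers and tier below 0.1 N); the robot touches nothing.
It fails at once if the tier is forced: contact between it and the stand above 30 N (contact force between tier and stand above 30 N).
It fails at once if the tier is tipped by more than about 14 degrees (angle between tier_center's own z axis and vertical above 0.25 rad).
It fails at once if the robot knocks the stand with more than 30 N (contact force between any of the fingers, the arm and stand above 30 N).
It fails at once if goods nearby are shifted by more than 20 mm (distance of any of soap_a, soap_b, bottle, jar from where it was at the start of the episode above 0.02 m).
It also fails if it takes over 72 s, if anything falls off the work surface, if the arm or the gripper's body presses on something with over 40 N, if the wrist force passes 120 N, or if a joint passes its speed limit or range.

## Working session

There is one attempt and no reset: what is moved stays moved. The work goes in short steps, Python scripts to look and compute and a shell command to move; the robot and the scene stay as the last step left them, time stands still between calls to the robot, and variables do not carry over. Pictures are saved under pics/ and viewed, and the job is handed in when it is done.

```bash
mkdir -p pics; ls; cat > h.py <<'E'
import numpy as np,cv2
from workcell import env
from scipy.spatial.transform import Rotation as R
def RM(q): return R.from_quat([q[1],q[2],q[3],q[0]]).as_matrix()
def cam(n):
    c=env.read_camera(n); c['K']=np.array([[c['fx'],0,c['cx']],[0,c['fy'],c['cy']],[0,0,1.]]);c['R']=RM(c['orientation']);c['o']=np.array(c['origin']);c['D']=np.array(c['D'],float);return c
def ray(c,row,col):
    p=cv2.undistortPoints(np.array([[[col,row]]],float),c['K'],c['D'])[0,0]
    return c['R']@np.array([p[0],p[1],1.])
def atz(c,row,col,z):
    r=ray(c,row,col);return c['o']+r*(z-c['o'][2])/r[2]
def dep(c,row,col):
    d=c['depth'][int(round(row)),int(round(col))];return c['o']+ray(c,row,col)*d
def cloud(c):
    v,u=np.mgrid[0:400,0:640]
    p=cv2.undistortPoints(np.stack([u.ravel(),v.ravel()],-1).astype(float)[:,None],c['K'],c['D'])[:,0]
    d=c['depth'].ravel()
    P=np.c_[p*d[:,None],d]@c['R'].T+c['o']
    P[d==0]=np.nan
    return P.reshape(400,640,3)
def proj(c,P):
    Rc=c['R'].T;t=-Rc@c['o'];r,_=cv2.projectPoints(np.array(P,float).reshape(-1,3),cv2.Rodrigues(Rc)[0],t,c['K'],c['D']);return r[:,0,::-1]
def save(c,n,box=None,s=1):
    im=c['pixels'][:,:,::-1]
    if box: im=im[box[0]:box[1],box[2]:box[3]]
    cv2.imwrite('pics/'+n,cv2.resize(im,None,fx=s,fy=s,interpolation=cv2.INTER_CUBIC))
def st():
    s=env.get_state();print({k:np.round(s[k],4).tolist() for k in ['clock','joint_pos','tcp_pos','orientation','wrist_force','ft_torque','finger_gap']})
E
python3 - <<'E'
from h import *
st();print(env.nose_length)
for n in ['scene','side','wrist']:
    c=cam(n);save(c,n+'0.png');print(n,c['o'],c['R'][:,2])
    if n!='wrist':
        for t in ['tier_center','tier_foot','stand_seat','stand','pin','soap_a','bottle','jar']:
            for d in env.pinpoint(n,t)[:4]:
                print(t,np.round(d['location'],1),round(d['score'],2))
E
```

```text
pics
{'clock': 0.0, 'joint_pos': [-1.3976, 0.314, 0.045, 1.3036, 0.0, 1.4312], 'tcp_pos': [0.1768, -0.5466, 0.2414], 'orientation': [-0.0009, 0.9878, 0.1557, -0.0], 'wrist_force': [-0.2114, 0.3436, -0.3959], 'ft_torque': [-0.0435, 0.0244, 0.0633], 'finger_gap': 0.0852}
0.011
scene [1.4667654  0.71096662 0.80105592] [-0.69084327 -0.4703833  -0.54906751]
tier_center [176.1 277.6] 0.79
tier_foot [189.6 278.1] 0.75
tier_foot [205.6 343.6] 0.34
stand_seat [232.5 512.6] 0.96
stand_seat [205.6 343.4] 0.78
stand [239.1 246.7] 0.86
stand [225.8 345. ] 0.66
stand [257.6 501.4] 0.62
pin [201.2 347.2] 0.91
pin [233.1 514.8] 0.91
pin [214.1 246.6] 0.74
pin [262.2 426.7] 0.45
soap_a [230.7 364.9] 0.66
soap_a [215.1 328.1] 0.61
bottle [262.2 427.6] 0.82
jar [173.6 218.3] 0.68
side [-0.10159345  0.91909843  0.88766662] [ 0.50387663 -0.6192651  -0.60217861]
tier_center [173.9 379.3] 0.73
tier_foot [194.  376.7] 0.64
stand_seat [247.1 291. ] 0.75
stand_seat [158.  295.8] 0.7
stand_seat [358.8 217.7] 0.65
stand_seat [212.8 308.1] 0.55
stand [179.8 299.5] 0.83
stand [238.8 307.4] 0.78
stand [383.7 222.7] 0.78
pin [355.8 217.5] 0.92
pin [157.9 297. ] 0.75
pin [211.1 310.9] 0.62
soap_a [247.3 293.6] 0.86
soap_a [222.5 324.2] 0.59
bottle [294.1 236.8] 0.59
jar [154.3 406.9] 0.73
wrist [ 0.24635994 -0.52373082  0.37297551] [-0.27403453 -0.08893314 -0.95759907]
```

View pics/scene0.png

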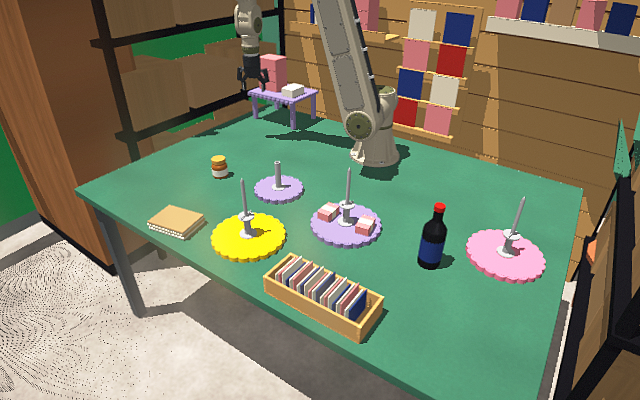

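View pics/side0.png

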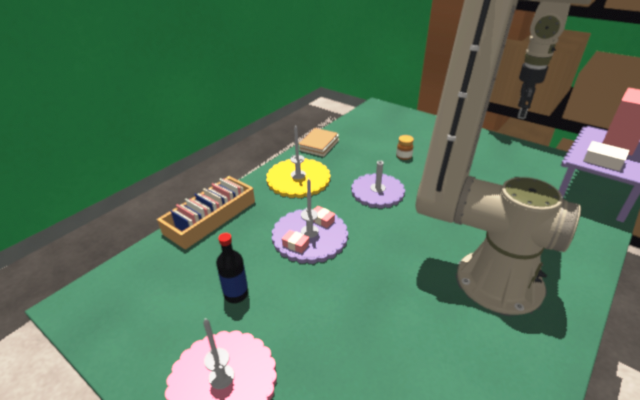

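View pics/wrist0.png

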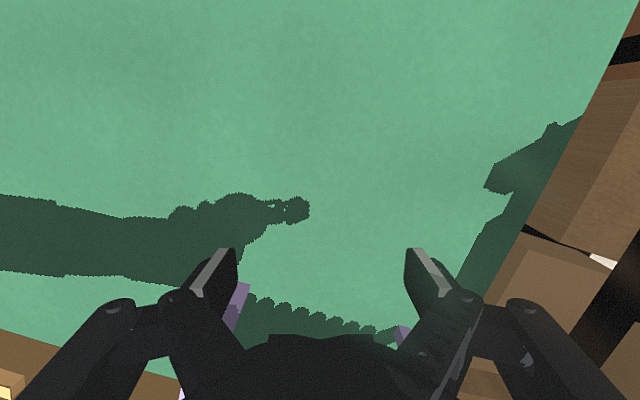

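The scene picture shows these things that could be mistaken for each other:
- Stand-shaped: yellow (237,248), pink (253,506) and lilac with two pink cartons (225,345). By the description, the lilac one is the stand.
- Lilac boards: that stand, and a smaller one with a plain thick sleeve at (188,278). The smaller one is the tier.

The bottle is at (240,430) and the jar at (167,219). I'll check the choice in a close crop and measure.

```bash
python3 - <<'E'
from h import *
from scipy.optimize import least_squares
c=cam('scene');s=cam('side')
save(c,'crop1.png',(140,260,210,400),4)
save(s,'crop2.png',(140,270,250,430),4)
def tri(a,b):
    A=[];B=[]
    for cc,(r,q) in ((c,a),(s,b)):
        d=ray(cc,r,q);d/=np.linalg.norm(d);M=np.eye(3)-np.outer(d,d);A.append(M);B.append(M@cc['o'])
    return np.linalg.lstsq(np.vstack(A),np.hstack(B),rcond=None)[0]
print('tier c',tri((176.1,277.6),(173.9,379.3)),'foot',tri((189.6,278.1),(194,376.7)))
print('seat',tri((205.5,343.5),(212.8,308.1)),'pin',tri((201.2,347.2),(211.1,310.9)),'stand',tri((225.8,345),(238.8,307.4)))
for n,cc in (('scene',c),('side',s)):
    P=cloud(cc);np.save(n+'.npy',P)
    hsv=cv2.cvtColor(cc['pixels'],cv2.COLOR_RGB2HSV).astype(int)
    lil=(hsv[...,0]>120)&(hsv[...,0]<142)&(hsv[...,1]>40)
    top=lil&(abs(P[...,2]-.018)<.004)
    for lo in [(0.3,-.15),]: pass
    nl,lab,stt,cen=cv2.connectedComponentsWithStats(top.astype(np.uint8))
    for i in range(1,nl):
        if stt[i,4]>150:
            Q=P[lab==i]
            print(n,'lilac',cen[i],stt[i,4],Q[:,:2].min(0),Q[:,:2].max(0),np.nanmedian(Q[:,2]))
            h=cv2.convexHull(Q[:,:2].astype(np.float32))[:,0]
            f=least_squares(lambda p:np.hypot(h[:,0]-p[0],h[:,1]-p[1])-p[2],[*Q[:,:2].mean(0),.1],loss='soft_l1',f_scale=.002)
            print('  circle',f.x)
E
```

```text
tier c [ 0.48843005 -0.15897825  0.06979349] foot [ 0.4857838  -0.1560984  -0.00177391]
seat [0.54112097 0.16738278 0.08606078] pin [0.52789408 0.17133357 0.0992966 ] stand [ 0.53443322  0.1778503  -0.00240113]
scene lilac [277.99873096 188.65228426] 788 [ 0.39638534 -0.25052899] [ 0.58384261 -0.06130819] 0.017121796083326146
  circle [ 0.48951573 -0.15684394  0.09416256]
scene lilac [344.26264151 228.03245283] 1325 [0.41375672 0.05619379] [0.65284283 0.29447924] 0.016681605411056233
  circle [0.53369783 0.17444901 0.11901702]
side lilac [377.4484789  189.97154073] 1019 [ 0.39257991 -0.25042445] [ 0.58056175 -0.06048278] 0.01720695377245063
  circle [ 0.48583397 -0.15535147  0.09375614]
side lilac [310.89476646 237.24085537] 1777 [0.41404526 0.05880222] [0.6512974  0.29561321] 0.017343889891211384
  circle [0.53245524 0.17558103 0.11840959]
```

View pics/crop1.png

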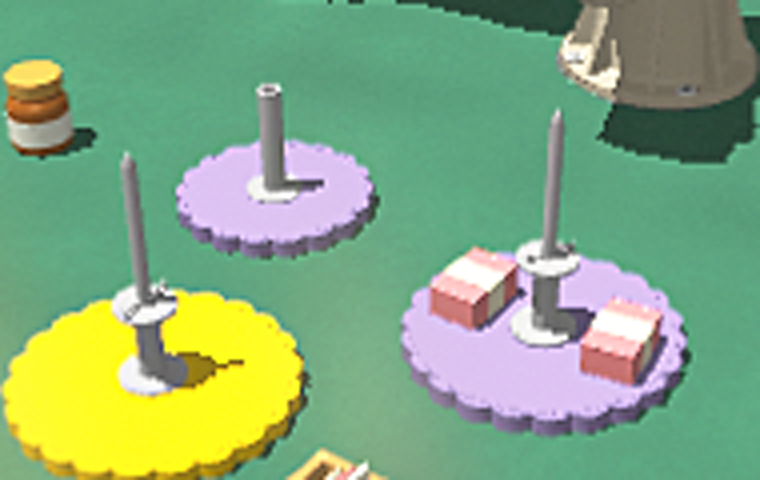

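View pics/crop2.png

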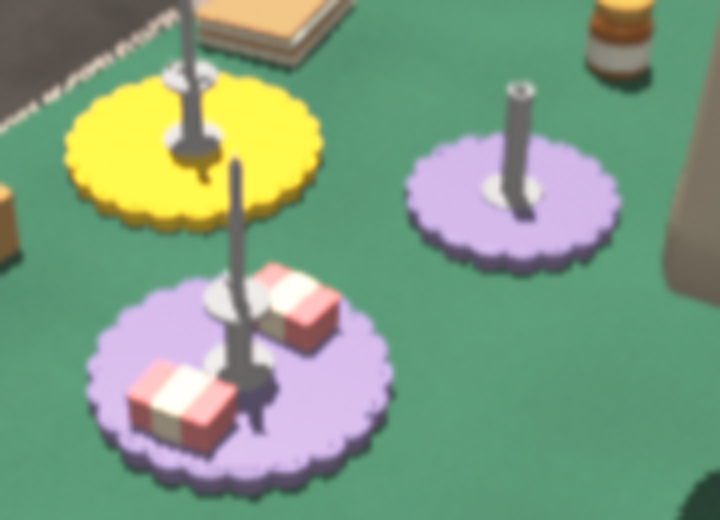

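The crops confirm the choice. The lilac stand is at crop 1 (330,545), with its rod tip at (112,557), and cartons on both sides. The loose tier's sleeve top is at crop 1 (88,268), or full picture (162,277). Next I'll find the rod tip and sleeve top precisely, and where the rod is at each height.

```bash
python3 - <<'E'
from h import *
for n in ('scene','side'):
    P=np.load(n+'.npy')
    for nm,xy,zs in (('rod',(.533,.175),np.arange(.1,.225,.02)),('tube',(.533,.175),np.arange(.025,.08,.015)),('sleeve',(.4875,-.156),np.arange(.025,.13,.02))):
        d=np.hypot(P[...,0]-xy[0],P[...,1]-xy[1])
        for z in zs:
            m=(d<.018)&(abs(P[...,2]-z)<.01)
            if m.sum(): print(n,nm,round(z,3),m.sum(),np.nanmean(P[m],0).round(4),np.argwhere(m).mean(0).round(1))
    for t,(tx,ty,tz) in (('rod',(.533,.175,.223)),('tier',(.4875,-.156,.125))):
        c=cam(n);print(n,t,'proj tip',proj(c,[tx,ty,tz]).round(1),'foot',proj(c,[tx,ty,.09 if t=='rod' else .018]).round(1))
c=cam('scene');s=cam('side')
for x,n,r,q in ((c,'A.png',205,342),(c,'B.png',165,277),(s,'C.png',200,308),(s,'D.png',175,379)):
    save(x,n,(r-45,r+35,q-35,q+35),8)
a=[cv2.imread('pics/'+k+'.png') for k in 'ABCD']
cv2.imwrite('pics/quad.png',cv2.resize(np.hstack([a[0],a[2]]),(800,457)))
cv2.imwrite('pics/quad2.png',cv2.resize(np.hstack([a[1],a[3]]),(800,457)))
E
```

```text
scene rod 0.1 33 [0.5345 0.1736 0.0967] [202.3 346.2]
scene rod 0.12 16 [0.5335 0.1755 0.1197] [196.4 347.2]
scene rod 0.14 23 [0.5339 0.1759 0.139 ] [191.3 347.5]
scene rod 0.16 19 [0.5332 0.1759 0.1584] [186.1 347.8]
scene rod 0.18 23 [0.5325 0.1762 0.1798] [180.1 348.3]
scene rod 0.2 23 [0.5321 0.1755 0.2001] [174.3 348.5]
scene rod 0.22 11 [0.5318 0.176  0.2155] [170.  348.9]
scene tube 0.025 46 [0.5365 0.1782 0.0243] [221.1 346.2]
scene tube 0.04 33 [0.54   0.1781 0.0403] [217.7 345.8]
scene tube 0.055 36 [0.5389 0.1772 0.0548] [213.9 345.9]
scene tube 0.07 20 [0.5392 0.1765 0.0667] [210.9 345.8]
scene sleeve 0.025 35 [ 0.4916 -0.1526  0.0219] [186.7 278.4]
scene sleeve 0.045 27 [ 0.494  -0.1528  0.0448] [181.7 277.6]
scene sleeve 0.065 28 [ 0.4927 -0.1519  0.0651] [177.  277.7]
scene sleeve 0.085 28 [ 0.4933 -0.1514  0.0853] [172.4 277.4]
scene sleeve 0.105 28 [ 0.4924 -0.1525  0.1046] [167.6 277.1]
scene sleeve 0.125 27 [ 0.4895 -0.1561  0.1219] [162.9 276.6]
scene rod proj tip [[167.9 348.5]] foot [[204.  346.7]]
scene tier proj tip [[162.  276.9]] foot [[186.8 278.4]]
side r
[... 368 characters left out ...]
]
side tube 0.025 52 [0.5298 0.1807 0.0246] [231.9 308.7]
side tube 0.04 35 [0.528  0.1808 0.0403] [228.3 309. ]
side tube 0.055 32 [0.5275 0.1803 0.0551] [224.6 309.1]
side tube 0.07 15 [0.5272 0.1807 0.0647] [222.3 309. ]
side sleeve 0.025 46 [ 0.484  -0.1507  0.0221] [187.9 377.5]
side sleeve 0.045 32 [ 0.4842 -0.1495  0.045 ] [182.7 377.8]
side sleeve 0.065 28 [ 0.4833 -0.1503  0.065 ] [178.  378.5]
side sleeve 0.085 30 [ 0.484  -0.1495  0.0852] [173.2 378.7]
side sleeve 0.105 34 [ 0.4836 -0.1495  0.1047] [168.5 379.2]
side sleeve 0.125 30 [ 0.4868 -0.1544  0.1219] [163.3 379.5]
side rod proj tip [[177.9 307.1]] foot [[214.2 308.5]]
side tier proj tip [[162.3 379.6]] foot [[187.8 377.4]]
```

View pics/quad.png

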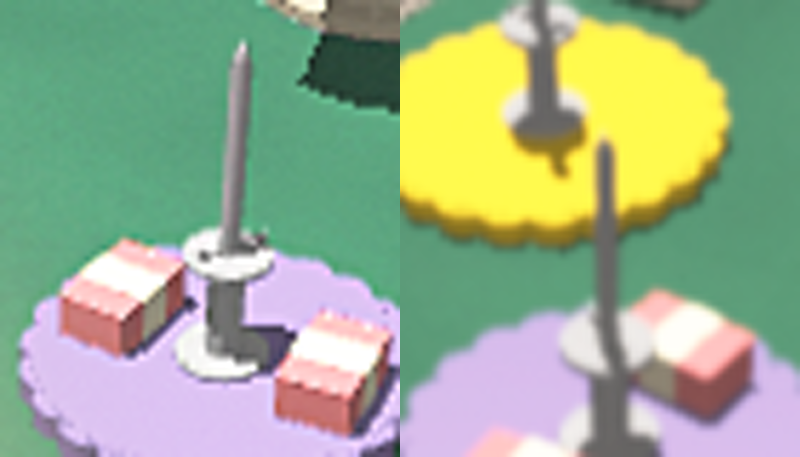

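View pics/quad2.png

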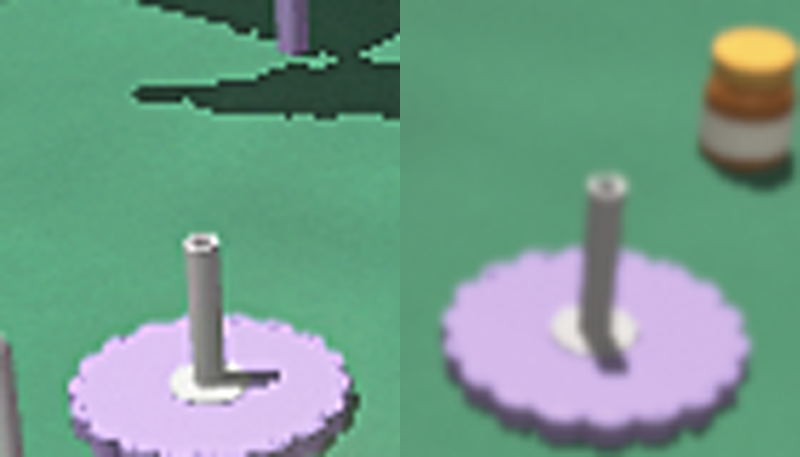

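```bash
python3 - <<'E'
from h import *
c=cam('scene')
for d in env.pinpoint('scene','jar')[:1]: print('jar',atz(c,*d['location'],0))
for d in env.pinpoint('scene','bottle')[:1]: print('bottle',atz(c,*d['location'],0))
E
cat > mv.py <<'E'
from h import *
import sys
# usage: mv.py x y z : delta in tool axes / .8
s=env.get_state();Rt=RM(s['orientation']);d=Rt.T@(np.array([float(a) for a in sys.argv[1:4]])-s['tcp_pos'])
print('tool delta m',d.round(4),'units',(d/.8).round(4),'psi deg',np.degrees(np.arctan2(Rt[1,0],Rt[0,0])).round(2),'zaxis',Rt[:,2].round(4),'rows>=',np.linalg.norm(d)/.0417)
E
for i in 1 2 3; do :; done
python3 -m creep '{"hand":[85,85,85,85,85],"delta_pos":[[0,0,0],[0,0,0],[0,0,0],[0,0,0],[0,0,0]],"turn":[-1,-1,-1,-1,-1]}' 30
python3 -m creep '{"hand":[85,85,85,85,85],"delta_pos":[[0,0,0],[0,0,0],[0,0,0],[0,0,0],[0,0,0]],"turn":[-1,-1,-1,-1,-1]}'
python3 -m creep '{"hand":[85,85,85,85,85],"delta_pos":[[0,0,0],[0,0,0],[0,0,0],[0,0,0],[0,0,0]],"turn":[-1,-1,-1,-1,-1]}'
python3 mv.py .4875 -.156 .24
```

```text
jar [ 0.52523058 -0.43994414  0.        ]
bottle [0.53941196 0.48183532 0.        ]
clock: 1.92
tcp_pos: [0.1769, -0.5471, 0.2423]
orientation: [0.0, 0.93, 0.368, -0.0]
wrist_force: [0.2, 0.6, 1.0]
finger_gap: 0.0848
clock: 2.33
tcp_pos: [0.1769, -0.5471, 0.2423]
orientation: [0.0, 0.828, 0.56, -0.0]
wrist_force: [-0.1, 0.4, -0.1]
finger_gap: 0.0847
clock: 2.75
tcp_pos: [0.177, -0.5472, 0.2423]
orientation: [0.0, 0.687, 0.726, -0.0]
wrist_force: [-0.3, 0.5, 0.3]
finger_gap: 0.085
tool delta m [0.3734 0.3317 0.0023] units [0.4668 0.4146 0.0029] psi deg 93.17 zaxis [ 1.e-04 -2.e-04 -1.e+00] rows>= 11.977415286135777
```

```bash

python3 -m creep '{"hand":[85,85,85,85,85],"delta_pos":[[0.031,0.0275,0],[0.031,0.0275,0],[0.031,0.0275,0],[0.031,0.0275,0],[0.031,0.0275,0]],"turn":[0,0,0,0,0]}'
python3 -m creep '{"hand":[85,85,85,85,85],"delta_pos":[[0.031,0.0275,0],[0.031,0.0275,0],[0.031,0.0275,0],[0.031,0.0275,0],[0.031,0.0275,0]],"turn":[0,0,0,0,0]}'
python3 -m creep '{"hand":[85,85,85,85,85],"delta_pos":[[0.031,0.0275,0],[0.031,0.0275,0],[0.031,0.0275,0],[0.031,0.0275,0],[0,0,0]],"turn":[0,0,0,0,0]}'
python3 -m creep '{"hand":[85,85,85,85,85],"delta_pos":[[0,0,0],[0,0,0],[0,0,0],[0,0,0],[0,0,0]],"turn":[-1,-1,-1,-1,-1]}'
python3 -m creep '{"hand":[85,85,85,85,85],"delta_pos":[[0,0,0],[0,0,0],[0,0,0],[0,0,0],[0,0,0]],"turn":[-1,-1,-1,-1,-1]}'
python3 -m creep '{"hand":[85,85,85,85,85],"delta_pos":[[0,0,0],[0,0,0],[0,0,0],[0,0,0],[0,0,0]],"turn":[-1,-1,-1,-1,-1]}'
python3 -m creep '{"hand":[85,85,85,85,85],"delta_pos":[[0,0,0],[0,0,0],[0,0,0],[0,0,0],[0,0,0]],"turn":[-1,-1,-0.37,0,0]}'
python3 mv.py .4875 -.156 .24
python3 - <<'E'
from h import *
st()
c=cam('wrist');save(c,'w1.png');print(c['o'],c['R'][:,2])
for t in('tier_center','tier_foot'): print(env.pinpoint('wrist',t)[:2])
print(proj(c,[.4875,-.156,.125]))
E
```

```text
clock: 3.17
tcp_pos: [0.2811, -0.4165, 0.2423]
orientation: [0.0, 0.689, 0.725, -0.0]
wrist_force: [0.2, 0.2, -0.8]
finger_gap: 0.0851
clock: 3.58
tcp_pos: [0.3848, -0.2869, 0.2425]
orientation: [0.0, 0.689, 0.725, -0.0]
wrist_force: [0.3, -0.0, -0.4]
finger_gap: 0.0846
clock: 4.0
tcp_pos: [0.4694, -0.1808, 0.2424]
orientation: [0.0, 0.687, 0.727, 0.001]
wrist_force: [-0.3, 0.6, 0.0]
finger_gap: 0.0851
clock: 4.42
tcp_pos: [0.4666, -0.185, 0.2423]
orientation: [0.0, 0.514, 0.858, -0.0]
wrist_force: [0.2, -0.0, 1.5]
finger_gap: 0.085
clock: 4.83
tcp_pos: [0.4665, -0.1852, 0.2423]
orientation: [0.0, 0.316, 0.949, -0.0]
wrist_force: [0.2, 0.0, 0.5]
finger_gap: 0.085
clock: 5.25
tcp_pos: [0.4665, -0.1852, 0.2423]
orientation: [-0.0, 0.103, 0.995, -0.0]
wrist_force: [-0.2, 0.4, 0.3]
finger_gap: 0.085
clock: 5.67
tcp_pos: [0.4666, -0.185, 0.2423]
orientation: [-0.0, 0.003, 1.0, -0.0]
wrist_force: [-0.1, 0.2, 1.1]
finger_gap: 0.085
tool delta m [-0.0207  0.0292  0.0023] units [-0.0259  0.0364  0.0029] psi deg 179.68 zaxis [-0.e+00 -2.e-04 -1.e+00] rows>= 0.859764266701123
{'clock': 5.6667, 'joint_pos': [-0.5375, 0.1717, -0.1385, 1.2605, -0.0002, -0.5319], 'tcp_pos': [0.4666, -0.185, 0.2423], 'orientation': [-0.0, 0.0028, 1.0, -0.0001], 'wrist_force': [-0.1175, 0.2201, 1.1029], 'ft_torque': [0.0028, 0.0111, 0.0177], 'finger_gap': 0.085}
[ 0.39316263 -0.1837396   0.3729646 ] [ 0.28705479 -0.00250845 -0.95791088]
[{'location': [199.0, 342.9], 'score': 0.96}]
[{'location': [185.1, 340.2], 'score': 0.76}, {'location': [198.1, 343.4], 'score': 0.32}]
[[219.54823    351.15867449]]
```

View pics/w1.png

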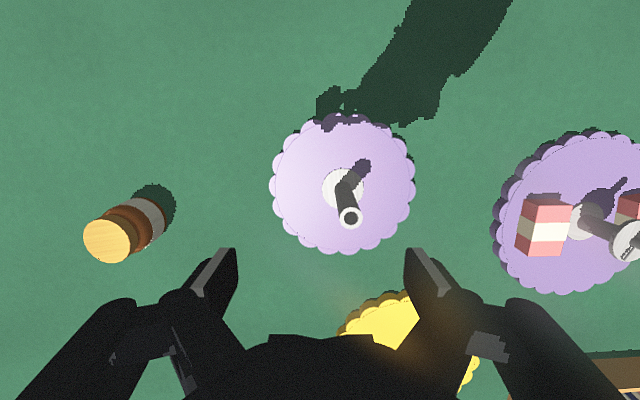

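Wrist picture: the sleeve's top ring is at (217,350), within 1 mm of the predicted (219.5,351). The jar is at (240,108) and the stand at (215,600). I'll centre over the sleeve and go down.

```bash

python3 -m creep '{"hand":[85,85,85,85,85],"delta_pos":[[-0.0134,0.0182,0],[-0.0134,0.0182,0],[0,0,0.02],[0,0,0.03],[0,0,0.03]],"turn":[0,0,0,0,0]}'
python3 -m creep '{"hand":[85,85,85,85,85],"delta_pos":[[0,0,0.03],[0,0,0.03],[0,0,0.02],[0,0,0],[0,0,0]],"turn":[0,0,0,0,0]}'
python3 mv.py .488 -.156 .104
python3 - <<'E'
from h import *
c=cam('wrist');save(c,'w2.png')
E
```

```text
clock: 6.23
tcp_pos: [0.4893, -0.1557, 0.1783]
orientation: [0.001, 0.002, 1.0, -0.001]
wrist_force: [0.7, -0.5, -0.5]
finger_gap: 0.085
clock: 6.65
tcp_pos: [0.4877, -0.1554, 0.1138]
orientation: [-0.001, 0.002, 1.0, 0.0]
wrist_force: [0.3, 0.2, 0.4]
finger_gap: 0.0851
tool delta m [-0.0003 -0.0006  0.0098] units [-0.0004 -0.0008  0.0122] psi deg 179.76 zaxis [-1.9e-03  8.0e-04 -1.0e+00] rows>= 0.23543264283048548
```

View pics/w2.png

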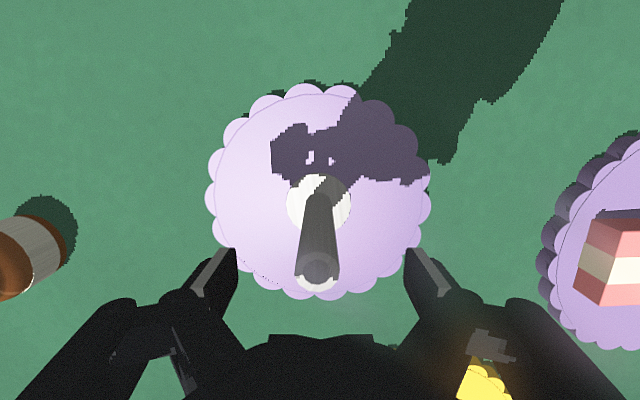

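The sleeve top at (268,318) is midway between the fingers (columns 236 and 405). I'll go down the last 10 mm and close.

```bash

python3 -m creep '{"hand":[85,85,60,40,20],"delta_pos":[[0,0,0.0125],[0,0,0],[0,0,0],[0,0,0],[0,0,0]],"turn":[0,0,0,0,0]}' 40
python3 -m creep '{"hand":[10,10,10,10,10],"delta_pos":[[0,0,0],[0,0,0],[0,0,0],[0,0,0],[0,0,0]],"turn":[0,0,0,0,0]}' 40
python3 -m creep '{"hand":[10,10,10,10,10],"delta_pos":[[0,0,0],[0,0,0],[0,0,0],[0,0,0],[0,0,0]],"turn":[0,0,0,0,0]}' 40
python3 - <<'E'
from h import *
st()
c=cam('wrist');save(c,'w3.png')
E
```

```text
clock: 7.12
tcp_pos: [0.4887, -0.1559, 0.1048]
orientation: [0.0, 0.002, 1.0, -0.0]
wrist_force: [-0.2, -0.2, 0.6]
finger_gap: 0.0513
clock: 7.53
tcp_pos: [0.4888, -0.1564, 0.1046]
orientation: [0.0, 0.002, 1.0, -0.001]
wrist_force: [-1.1, -4.2, 0.6]
finger_gap: 0.0213
clock: 7.95
tcp_pos: [0.4888, -0.1564, 0.1047]
orientation: [0.0, 0.002, 1.0, -0.001]
wrist_force: [0.0, -5.0, 2.0]
finger_gap: 0.021
{'clock': 7.95, 'joint_pos': [-0.4656, 0.2798, -0.3525, 0.937, -0.0009, -0.4612], 'tcp_pos': [0.4888, -0.1564, 0.1047], 'orientation': [0.0004, 0.0022, 1.0, -0.0007], 'wrist_force': [0.03, -5.0092, 2.0089], 'ft_torque': [-0.9989, 0.0014, -0.02], 'finger_gap': 0.021}
```

View pics/w3.png

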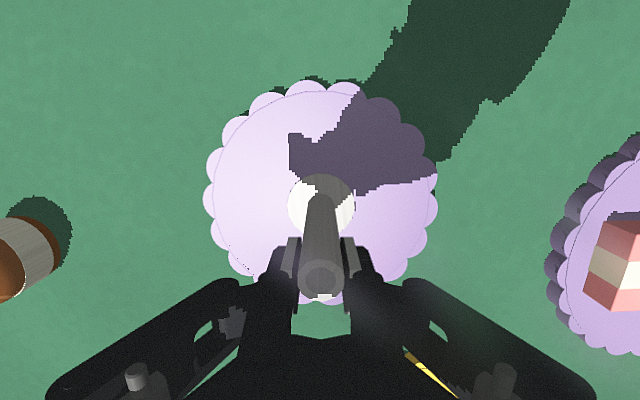

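Gripped: gap 21 mm, with the sleeve between the pads at (275,321). Now I'll lift.

```bash

python3 -m creep '{"hand":[10,10,10,10,10],"delta_pos":[[0,0,-0.005],[0,0,-0.01],[0,0,-0.02],[0,0,-0.03],[0,0,-0.03]],"turn":[0,0,0,0,0]}' 40
python3 -m creep '{"hand":[10,10,10,10,10],"delta_pos":[[0,0,-0.035],[0,0,-0.04],[0,0,-0.04],[0,0,-0.04],[0,0,-0.03]],"turn":[0,0,0,0,0]}' 40
python3 -m creep '{"hand":[10,10,10,10,10],"delta_pos":[[0,0,-0.02],[0,0,-0.01],[0,0,0],[0,0,0],[0,0,0]],"turn":[0,0,0,0,0]}' 40
python3 - <<'E'
from h import *
st()
c=cam('scene');save(c,'s2.png',(60,300,180,480),2.5)
c=cam('side');save(c,'d2.png',(40,280,220,500),2.5)
E
python3 mv.py .5295 .1755 .35
```

```text
clock: 8.42
tcp_pos: [0.4866, -0.154, 0.1797]
orientation: [-0.002, 0.002, 1.0, 0.002]
wrist_force: [1.9, 0.1, -5.3]
finger_gap: 0.0213
clock: 8.83
tcp_pos: [0.4877, -0.1545, 0.3305]
orientation: [-0.0, 0.002, 1.0, 0.001]
wrist_force: [1.2, -0.5, -5.8]
finger_gap: 0.021
clock: 9.25
tcp_pos: [0.4877, -0.1551, 0.3504]
orientation: [-0.002, 0.002, 1.0, 0.001]
wrist_force: [-0.1, -0.0, -6.1]
finger_gap: 0.0208
{'clock': 9.25, 'joint_pos': [-0.465, 0.1851, 0.1405, 1.5297, 0.0003, -0.4612], 'tcp_pos': [0.4877, -0.1551, 0.3504], 'orientation': [-0.0015, 0.0019, 1.0, 0.0009], 'wrist_force': [-0.0737, -0.0474, -6.1471], 'ft_torque': [0.0182, -0.0, -0.0301], 'finger_gap': 0.0208}
tool delta m [-0.0405  0.3309  0.001 ] units [-0.0506  0.4136  0.0012] psi deg 179.78 zaxis [-0.0029  0.0016 -1.    ] rows>= 7.9938442966005026
```

View pics/s2.png

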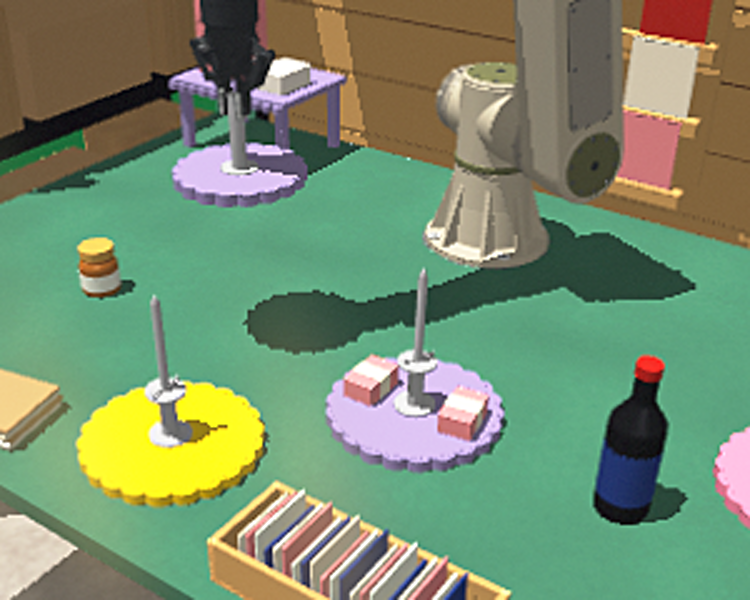

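View pics/d2.png

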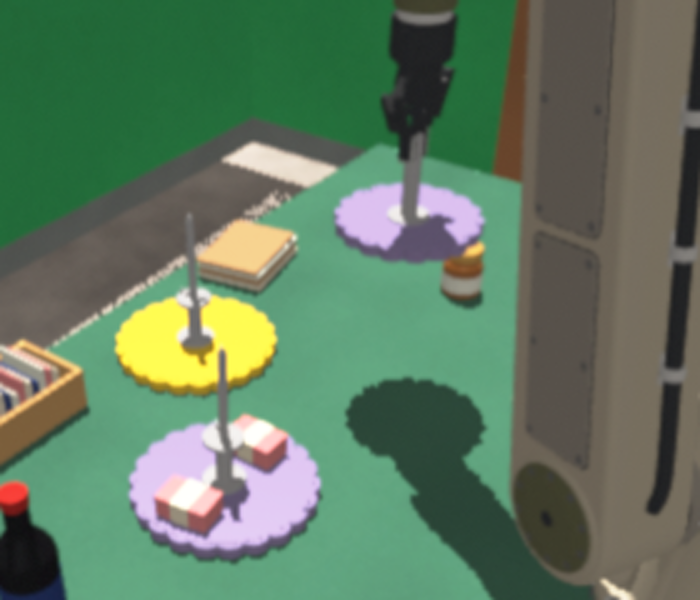

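The tier is held level and weighs about 6 N (scene crop (165,240), side crop (215,410)). I'll carry it across above the rod tip.

```bash

python3 -m creep '{"hand":[10,10,10,10,10],"delta_pos":[[-0.0012,0.01,0],[-0.0024,0.02,0],[-0.0036,0.03,0],[-0.0043,0.035,0],[-0.0043,0.035,0]],"turn":[0,0,0,0,0]}' 40
python3 -m creep '{"hand":[10,10,10,10,10],"delta_pos":[[-0.0043,0.035,0],[-0.0043,0.035,0],[-0.0043,0.035,0],[-0.0043,0.035,0],[-0.0043,0.035,0]],"turn":[0,0,0,0,0]}' 40
python3 -m creep '{"hand":[10,10,10,10,10],"delta_pos":[[-0.0043,0.035,0],[-0.0036,0.03,0],[-0.0029,0.024,0],[-0.0012,0.01,0],[0,0,0]],"turn":[0,0,0,0,0]}' 40
python3 -m creep '{"hand":[10,10,10,10,10],"delta_pos":[[0,0,0],[0,0,0],[0,0,0],[0,0,0],[0,0,0]],"turn":[0,0,0,0,0]}' 40
python3 mv.py .5295 .1755 .35
cat > look.py <<'E'
from h import *
import sys
from scipy.optimize import least_squares
tag=sys.argv[1]
s=env.get_state();tcp=np.array(s['tcp_pos']);zt=tcp[2]-.105+.018
for n in ('scene','side'):
    c=cam(n);P=cloud(c)
    hsv=cv2.cvtColor(c['pixels'],cv2.COLOR_RGB2HSV).astype(int)
    lil=(hsv[...,0]>120)&(hsv[...,0]<142)&(hsv[...,1]>30)&(abs(P[...,2]-zt)<.006)&(np.hypot(P[...,0]-tcp[0],P[...,1]-tcp[1])<.12)
    Q=P[lil];h=cv2.convexHull(Q[:,:2].astype(np.float32))[:,0]
    f=least_squares(lambda p:np.hypot(h[:,0]-p[0],h[:,1]-p[1])-.094,[*Q[:,:2].mean(0)],loss='soft_l1',f_scale=.002)
    A=np.c_[Q[:,:2]-tcp[:2],np.ones(len(Q))];pl=np.linalg.lstsq(A,Q[:,2],rcond=None)[0]
    print(n,'board centre',f.x.round(4),'n',len(Q),'z',np.median(Q[:,2]).round(4),'slope',pl[:2].round(4))
    d=np.hypot(P[...,0]-.5305,P[...,1]-.176);m=(d<.02)&(P[...,2]>.1)&(P[...,2]<zt-.03)
    for z in np.arange(.11,.225,.02):
        k=m&(abs(P[...,2]-z)<.01)
        if k.sum(): print('   rod',P[k].mean(0).round(4),k.sum())
    u=proj(c,tcp-[0,0,.08])[0];r,q=int(u[0]),int(u[1])
    save(c,f'{n}_{tag}.png',(max(r-70,0),r+70,q-80,q+80),4)
E
python3 look.py a
```

```text
clock: 9.77
tcp_pos: [0.5011, -0.0503, 0.3516]
orientation: [-0.001, 0.003, 1.0, 0.0]
wrist_force: [1.4, -0.2, -6.5]
finger_gap: 0.0213
clock: 10.18
tcp_pos: [0.5187, 0.0902, 0.3517]
orientation: [-0.001, 0.002, 1.0, 0.0]
wrist_force: [0.3, -0.2, -6.0]
finger_gap: 0.0206
clock: 10.6
tcp_pos: [0.5287, 0.1695, 0.3514]
orientation: [-0.001, 0.0, 1.0, 0.0]
wrist_force: [-0.5, -0.6, -5.5]
finger_gap: 0.0209
clock: 11.02
tcp_pos: [0.5292, 0.1665, 0.3524]
orientation: [0.0, 0.003, 1.0, -0.0]
wrist_force: [0.5, -0.5, -5.3]
finger_gap: 0.0212
tool delta m [-0.0003  0.009   0.0024] units [-0.0003  0.0112  0.003 ] psi deg 179.69 zaxis [ 2.e-04 -2.e-04 -1.e+00] rows>= 0.22356643870293189
scene board centre [0.5286 0.1677] n 1201 z 0.2646 slope [-0.0055 -0.0035]
   rod [0.5344 0.1763 0.1104] 17
   rod [0.5337 0.1758 0.1304] 21
   rod [0.534  0.1757 0.1497] 20
   rod [0.5335 0.1769 0.1701] 20
   rod [0.5326 0.1761 0.1888] 21
   rod [0.5342 0.1785 0.2009] 3
side board centre [0.5263 0.1679] n 1692 z 0.2651 slope [ 0.0013 -0.002 ]
   rod [0.5304 0.1775 0.1093] 22
   rod [0.5291 0.1774 0.1303] 21
   rod [0.5279 0.1781 0.1507] 21
   rod [0.5276 0.1778 0.1697] 21
   rod [0.5266 0.1783 0.1836] 8
```

```bash
python3 -c "
import cv2,numpy as np
a=[cv2.imread(f'pics/{n}_a.png') for n in ('scene','side')]
h=min(x.shape[0] for x in a);cv2.imwrite('pics/ab_a.png',cv2.resize(np.hstack([x[:h] for x in a]),(800,350)))"
```

```text
(no output)
```

View pics/ab_a.png

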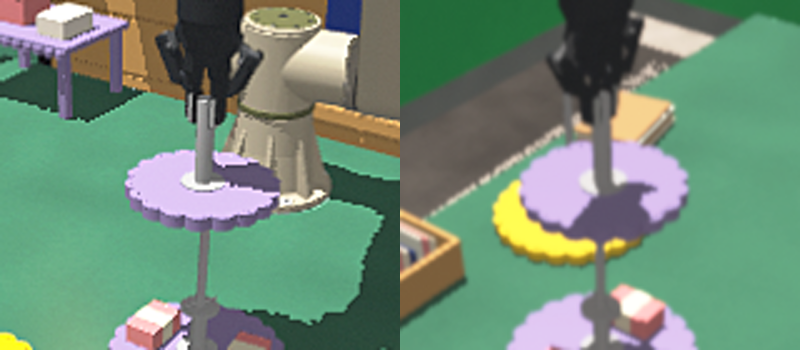

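```bash
cat > line.py <<'E'
from h import *
def linefit(c,P,xy,z0,z1,rad):
    d=np.hypot(P[...,0]-xy[0],P[...,1]-xy[1]);m=(d<rad)&(P[...,2]>z0)&(P[...,2]<z1)
    rows=np.unique(np.argwhere(m)[:,0]);pts=[]
    for r in rows:
        q=np.where(m[r])[0]
        pts.append((r,q.mean(),len(q)))
    pts=np.array(pts);w=np.median(pts[:,2]);pts=pts[abs(pts[:,2]-w)<=1.5]
    b,a=np.polyfit(pts[:,0],pts[:,1],1)
    r0,r1=pts[0,0],pts[-1,0]
    n=np.cross(ray(c,r0,a+b*r0),ray(c,r1,a+b*r1));n/=np.linalg.norm(n)
    return n,n@c['o'],w,len(pts),np.std(pts[:,1]-a-b*pts[:,0])
def line3(cs,Ps,xy,z0,z1,rad,zs):
    L=[linefit(c,P,xy,z0,z1,rad) for c,P in zip(cs,Ps)]
    print('  w,n,res',[(x[2],x[3],x[4].round(2)) for x in L])
    out=[]
    for z in zs:
        A=np.array([l[0][:2] for l in L]);b=np.array([l[1]-l[0][2]*z for l in L])
        out.append([*np.linalg.solve(A,b),z])
    return np.array(out)
if __name__=='__main__':
    cs=[cam('scene'),cam('side')];Ps=[cloud(c) for c in cs]
    O=[np.load('scene.npy'),np.load('side.npy')]
    print('rod0',line3(cs,O,(.530,.175),.105,.212,.02,[.02,.09,.12,.223]).round(4))
    print('tube0',line3(cs,O,(.533,.175),.03,.075,.03,[.02,.09]).round(4))
    print('sleeve0',line3(cs,O,(.4875,-.156),.03,.115,.03,[0,.02,.12]).round(4))
    t=np.array(env.get_state()['tcp_pos']);zb=t[2]-.105
    print('tcp',t.round(4));print('rod now',line3(cs,Ps,(.530,.175),.105,.2,.02,[.09,.223]).round(4))
    print('sleeve now',line3(cs,Ps,(t[0],t[1]),zb+.025,zb+.085,.025,[zb,zb+.1]).round(4))
E
python3 line.py
```

```text
w,n,res [(np.float64(4.0), 29, np.float64(0.19)), (np.float64(4.0), 29, np.float64(0.09))]
rod0 [[0.5352 0.1754 0.02  ]
 [0.5329 0.1749 0.09  ]
 [0.5319 0.1747 0.12  ]
 [0.5286 0.1741 0.223 ]]
  w,n,res [(np.float64(7.0), 10, np.float64(0.18)), (np.float64(7.0), 9, np.float64(0.13))]
tube0 [[0.5332 0.1742 0.02  ]
 [0.5335 0.1734 0.09  ]]
  w,n,res [(np.float64(6.0), 19, np.float64(0.22)), (np.float64(6.0), 19, np.float64(0.19))]
sleeve0 [[ 0.4886 -0.1574  0.    ]
 [ 0.4883 -0.1572  0.02  ]
 [ 0.4872 -0.1563  0.12  ]]
tcp [0.5291 0.1671 0.3524]
  w,n,res [(np.float64(4.0), 26, np.float64(0.18)), (np.float64(4.0), 21, np.float64(0.11))]
rod now [[0.5332 0.1748 0.09  ]
 [0.5282 0.1743 0.223 ]]
  w,n,res [(np.float64(7.0), 17, np.float64(0.15)), (np.float64(8.0), 18, np.float64(0.0))]
sleeve now [[0.5295 0.1673 0.2474]
 [0.5261 0.167  0.3474]]
```

Intersecting the planes from both cameras puts the rod at (0.5285, 0.174) at its tip and (0.533, 0.175) at the flange, so it leans about 1.5° toward −x. The tier's axis is at about the TCP. I'll shift y by +7 mm, then lower and feel.

```bash

python3 -m creep '{"hand":[10,10,10,10,10],"delta_pos":[[0.0007,0.009,0],[0,0,0],[0,0,0],[0,0,0.01],[0,0,0.01]],"turn":[0,0,0,0,0]}' 40
python3 -m creep '{"hand":[10,10,10,10,10],"delta_pos":[[0,0,0],[0,0,0],[0,0,0.005],[0,0,0.005],[0,0,0]],"turn":[0,0,0,0,0]}' 40
python3 - <<'E'
from h import *
st()
E
python3 line.py; python3 look.py b|grep board;  python3 -c "
import cv2,numpy as np
a=[cv2.imread(f'pics/{n}_b.png') for n in ('scene','side')]
h=min(x.shape[0] for x in a);cv2.imwrite('pics/ab_b.png',cv2.resize(np.hstack([x[:h] for x in a]),(800,350)))"
```

```text
clock: 11.63
tcp_pos: [0.5289, 0.1748, 0.336]
orientation: [0.001, 0.002, 1.0, 0.0]
wrist_force: [0.1, -0.2, -5.7]
finger_gap: 0.0211
clock: 12.05
tcp_pos: [0.5284, 0.1745, 0.3274]
orientation: [-0.001, 0.002, 1.0, -0.0]
wrist_force: [-0.9, -0.8, -6.7]
finger_gap: 0.0209
{'clock': 12.05, 'joint_pos': [0.1748, 0.2706, 0.1943, 1.4956, -0.0001, 0.1789], 'tcp_pos': [0.5284, 0.1745, 0.3274], 'orientation': [-0.0005, 0.002, 1.0, -0.0002], 'wrist_force': [-0.8793, -0.8332, -6.6681], 'ft_torque': [-0.0042, 0.0816, -0.0502], 'finger_gap': 0.0209}
  w,n,res [(np.float64(4.0), 29, np.float64(0.19)), (np.float64(4.0), 29, np.float64(0.09))]
rod0 [[0.5352 0.1754 0.02  ]
 [0.5329 0.1749 0.09  ]
 [0.5319 0.1747 0.12  ]
 [0.5286 0.1741 0.223 ]]
  w,n,res [(np.float64(7.0), 10, np.float64(0.18)), (np.float64(7.0), 9, np.float64(0.13))]
tube0 [[0.5332 0.1742 0.02  ]
 [0.5335 0.1734 0.09  ]]
  w,n,res [(np.float64(6.0), 19, np.float64(0.22)), (np.float64(6.0), 19, np.float64(0.19))]
sleeve0 [[ 0.4886 -0.1574  0.    ]
 [ 0.4883 -0.1572  0.02  ]
 [ 0.4872 -0.1563  0.12  ]]
tcp [0.5285 0.1745 0.328 ]
  w,n,res [(np.float64(4.0), 18, np.float64(0.15)), (np.float64(4.0), 13, np.float64(0.12))]
rod now [[0.5322 0.1748 0.09  ]
 [0.5301 0.1739 0.223 ]]
  w,n,res [(np.float64(7.0), 17, np.float64(0.17)), (np.float64(8.0), 18, np.float64(0.31))]
sleeve now [[0.5267 0.1738 0.223 ]
 [0.5271 0.176  0.323 ]]
scene board centre [0.5277 0.1755] n 1222 z 0.2402 slope [-0.0067 -0.0034]
side board centre [0.5257 0.1754] n 1711 z 0.2409 slope [ 0.0018 -0.0014]
```

View pics/ab_b.png

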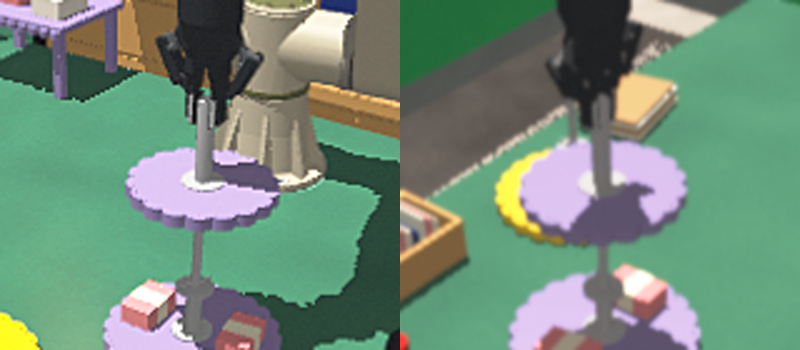

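The two views agree the tier is coaxial to about 1–2 mm, with the board centre at x ≈ 0.527 against the rod tip at 0.5288. I'll correct x by +1.2 mm and lower gently, reading the force.

```bash

python3 -m creep '{"hand":[10,10,10,10,10],"delta_pos":[[-0.0015,0,0],[0,0,0.003],[0,0,0.003],[0,0,0.003],[0,0,0]],"turn":[0,0,0,0,0]}' 40
python3 -m creep '{"hand":[10,10,10,10,10],"delta_pos":[[0,0,0.003],[0,0,0.003],[0,0,0.003],[0,0,0],[0,0,0]],"turn":[0,0,0,0,0]}' 40
python3 - <<'E'
from h import *
st()
E
```

```text
clock: 12.67
tcp_pos: [0.5295, 0.1746, 0.3203]
orientation: [-0.001, 0.002, 1.0, -0.0]
wrist_force: [-0.9, -0.2, -6.7]
finger_gap: 0.0208
clock: 13.08
tcp_pos: [0.5297, 0.1746, 0.3136]
orientation: [-0.0, 0.002, 1.0, -0.0]
wrist_force: [0.2, -0.2, -6.1]
finger_gap: 0.0205
{'clock': 13.0833, 'joint_pos': [0.1745, 0.2714, 0.1621, 1.4619, -0.0001, 0.1784], 'tcp_pos': [0.5297, 0.1746, 0.3136], 'orientation': [-0.0002, 0.002, 1.0, -0.0001], 'wrist_force': [0.1695, -0.2239, -6.0773], 'ft_torque': [-0.0265, -0.0475, -0.0707], 'finger_gap': 0.0205}
```

Now 14 mm below the tip with no contact force, so the nose is in the bore. I'll keep lowering and watch the side forces.

```bash

python3 -m creep '{"hand":[10,10,10,10,10],"delta_pos":[[0,0,0.003],[0,0,0.003],[0,0,0.003],[0,0,0.003],[0,0,0]],"turn":[0,0,0,0,0]}' 40
python3 -m creep '{"hand":[10,10,10,10,10],"delta_pos":[[0,0,0.003],[0,0,0.003],[0,0,0.003],[0,0,0.003],[0,0,0]],"turn":[0,0,0,0,0]}' 40
python3 -c "from h import *;st()"; python3 look.py c|grep board;  python3 -c "
import cv2,numpy as np
a=[cv2.imread(f'pics/{n}_c.png') for n in ('scene','side')]
h=min(x.shape[0] for x in a);cv2.imwrite('pics/ab_c.png',cv2.resize(np.hstack([x[:h] for x in a]),(800,350)))"
```

```text
clock: 13.5
tcp_pos: [0.5295, 0.1745, 0.3036]
orientation: [-0.0, 0.002, 1.0, -0.0]
wrist_force: [0.7, 0.1, -5.9]
finger_gap: 0.0207
clock: 13.92
tcp_pos: [0.5296, 0.1745, 0.294]
orientation: [-0.0, 0.002, 1.0, -0.0]
wrist_force: [0.3, 0.2, -5.6]
finger_gap: 0.0206
{'clock': 13.9167, 'joint_pos': [0.1745, 0.2715, 0.1147, 1.4149, -0.0002, 0.1784], 'tcp_pos': [0.5296, 0.1745, 0.294], 'orientation': [-0.0004, 0.002, 1.0, -0.0002], 'wrist_force': [0.2701, 0.2191, -5.5862], 'ft_torque': [0.019, -0.073, -0.0272], 'finger_gap': 0.0206}
scene board centre [0.53   0.1754] n 1232 z 0.2061 slope [-0.0058 -0.0017]
side board centre [0.5263 0.1766] n 1678 z 0.2069 slope [ 0.0013 -0.003 ]
```

View pics/ab_c.png

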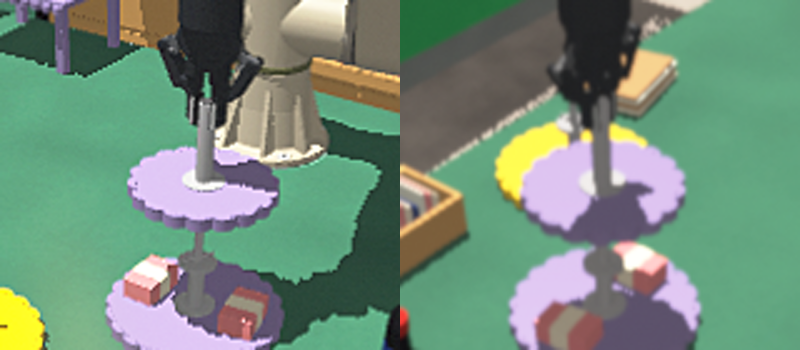

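The rod enters the tier from below and doesn't show beside it, so it is threaded. I'll continue, following the lean.

```bash

python3 -m creep '{"hand":[10,10,10,10,10],"delta_pos":[[-0.0001,0,0.003],[-0.0001,0,0.003],[-0.0001,0,0.003],[-0.0001,0,0.003],[0,0,0]],"turn":[0,0,0,0,0]}' 40
python3 -c "from h import *;st()"
python3 -m creep '{"hand":[10,10,10,10,10],"delta_pos":[[-0.0001,0,0.003],[-0.0001,0,0.003],[-0.0001,0,0.003],[-0.0001,0,0.003],[0,0,0]],"turn":[0,0,0,0,0]}' 40
python3 -c "from h import *;st()"
```

```text
clock: 14.43
tcp_pos: [0.5299, 0.1745, 0.2843]
orientation: [-0.0, 0.002, 1.0, -0.0]
wrist_force: [0.1, -0.4, -6.1]
finger_gap: 0.0208
{'clock': 14.4333, 'joint_pos': [0.1743, 0.2728, 0.0931, 1.3921, -0.0001, 0.1783], 'tcp_pos': [0.5299, 0.1745, 0.2843], 'orientation': [-0.0005, 0.002, 1.0, -0.0001], 'wrist_force': [0.0965, -0.409, -6.0938], 'ft_torque': [0.009, -0.0335, -0.0145], 'finger_gap': 0.0208}
clock: 14.85
tcp_pos: [0.5302, 0.1745, 0.2748]
orientation: [-0.0, 0.002, 1.0, -0.0]
wrist_force: [0.7, 0.3, -6.5]
finger_gap: 0.0208
{'clock': 14.85, 'joint_pos': [0.1742, 0.2744, 0.0721, 1.3694, -0.0001, 0.1783], 'tcp_pos': [0.5302, 0.1745, 0.2748], 'orientation': [-0.0005, 0.002, 1.0, -0.0001], 'wrist_force': [0.6716, 0.3081, -6.4766], 'ft_torque': [-0.0066, -0.0831, 0.0125], 'finger_gap': 0.0208}
```

```bash

python3 -m creep '{"hand":[10,10,10,10,10],"delta_pos":[[-0.0001,0,0.003],[-0.0001,0,0.003],[-0.0001,0,0.003],[-0.0001,0,0.003],[0,0,0]],"turn":[0,0,0,0,0]}' 40
python3 -c "from h import *;st()"
python3 -m creep '{"hand":[10,10,10,10,10],"delta_pos":[[0,0,0.003],[0,0,0.003],[0,0,0.003],[0,0,0.003],[0,0,0]],"turn":[0,0,0,0,0]}' 40
python3 -c "from h import *;st()"
```

```text
clock: 15.27
tcp_pos: [0.5305, 0.1745, 0.2652]
orientation: [-0.0, 0.002, 1.0, -0.0]
wrist_force: [-0.4, 0.7, -5.4]
finger_gap: 0.0207
{'clock': 15.2667, 'joint_pos': [0.1742, 0.2765, 0.0515, 1.3468, -0.0001, 0.1781], 'tcp_pos': [0.5305, 0.1745, 0.2652], 'orientation': [-0.0005, 0.002, 1.0, -0.0002], 'wrist_force': [-0.4042, 0.7065, -5.3655], 'ft_torque': [-0.003, -0.0187, -0.0018], 'finger_gap': 0.0207}
clock: 15.68
tcp_pos: [0.5305, 0.1745, 0.2556]
orientation: [-0.0, 0.002, 1.0, -0.0]
wrist_force: [0.1, 0.2, -6.5]
finger_gap: 0.0207
{'clock': 15.6833, 'joint_pos': [0.1742, 0.2783, 0.0308, 1.324, -0.0002, 0.1781], 'tcp_pos': [0.5305, 0.1745, 0.2556], 'orientation': [-0.0004, 0.002, 1.0, -0.0002], 'wrist_force': [0.1387, 0.2161, -6.5338], 'ft_torque': [0.0061, -0.1136, 0.0448], 'finger_gap': 0.0207}
```

```bash

python3 -m creep '{"hand":[10,10,10,10,10],"delta_pos":[[-0.0003,0,0.002],[-0.0002,0,0.003],[-0.0001,0,0.003],[0,0,0.003],[0,0,0]],"turn":[0,0,0,0,0]}' 40
python3 -c "from h import *;st()"
python3 -m creep '{"hand":[10,10,10,10,10],"delta_pos":[[0,0,0.002],[0,0,0.002],[0,0,0.002],[0,0,0.002],[0,0,0]],"turn":[0,0,0,0,0]}' 40
python3 -c "from h import *;st()"
```

```text
clock: 16.1
tcp_pos: [0.5309, 0.1745, 0.2468]
orientation: [-0.0, 0.002, 1.0, -0.0]
wrist_force: [-0.1, -0.3, -6.3]
finger_gap: 0.0209
{'clock': 16.1, 'joint_pos': [0.174, 0.2813, 0.0133, 1.3037, -0.0001, 0.178], 'tcp_pos': [0.5309, 0.1745, 0.2468], 'orientation': [-0.0005, 0.002, 1.0, -0.0002], 'wrist_force': [-0.0919, -0.2658, -6.2557], 'ft_torque': [-0.0701, -0.0706, 0.003], 'finger_gap': 0.0209}
clock: 16.52
tcp_pos: [0.5311, 0.1745, 0.2407]
orientation: [-0.0, 0.002, 1.0, -0.0]
wrist_force: [-0.2, -0.7, -5.3]
finger_gap: 0.0207
{'clock': 16.5167, 'joint_pos': [0.174, 0.2829, 0.0005, 1.2888, -0.0001, 0.178], 'tcp_pos': [0.5311, 0.1745, 0.2407], 'orientation': [-0.0002, 0.002, 1.0, -0.0001], 'wrist_force': [-0.162, -0.6797, -5.3439], 'ft_torque': [-0.0089, -0.0613, -0.0218], 'finger_gap': 0.0207}
```

```bash

python3 -m creep '{"hand":[10,10,10,10,10],"delta_pos":[[0,0,0.002],[0,0,0.002],[0,0,0.002],[0,0,0.002],[0,0,0]],"turn":[0,0,0,0,0]}' 30
python3 -c "from h import *;st()"
python3 -m creep '{"hand":[10,10,10,10,10],"delta_pos":[[0,0,0.002],[0,0,0.002],[0,0,0.002],[0,0,0.002],[0,0,0]],"turn":[0,0,0,0,0]}' 30
python3 -c "from h import *;st()"
```

```text
clock: 16.93
tcp_pos: [0.5311, 0.1745, 0.2343]
orientation: [-0.0, 0.002, 1.0, -0.0]
wrist_force: [1.2, 0.2, -6.2]
finger_gap: 0.021
{'clock': 16.9333, 'joint_pos': [0.174, 0.2848, -0.0126, 1.2738, -0.0002, 0.178], 'tcp_pos': [0.5311, 0.1745, 0.2343], 'orientation': [-0.0002, 0.002, 1.0, -0.0001], 'wrist_force': [1.16, 0.2441, -6.2124], 'ft_torque': [-0.0034, -0.0556, -0.0382], 'finger_gap': 0.021}
clock: 17.35
tcp_pos: [0.5311, 0.1745, 0.2279]
orientation: [-0.0, 0.002, 1.0, -0.0]
wrist_force: [-0.5, -0.1, -5.7]
finger_gap: 0.0208
{'clock': 17.35, 'joint_pos': [0.1739, 0.2869, -0.0255, 1.2588, -0.0001, 0.178], 'tcp_pos': [0.5311, 0.1745, 0.2279], 'orientation': [-0.0002, 0.002, 1.0, -0.0001], 'wrist_force': [-0.5233, -0.0768, -5.7422], 'ft_torque': [-0.0391, -0.1466, 0.0671], 'finger_gap': 0.0208}
```

```bash

python3 -m creep '{"hand":[10,10,10,10,10],"delta_pos":[[0,0,0.002],[0,0,0.002],[0,0,0.002],[0,0,0.002],[0,0,0]],"turn":[0,0,0,0,0]}' 30
python3 -c "from h import *;st()"
python3 -m creep '{"hand":[10,10,10,10,10],"delta_pos":[[0,0,0.002],[0,0,0.002],[0,0,0.002],[0,0,0.002],[0,0,0]],"turn":[0,0,0,0,0]}' 30
python3 -c "from h import *;st()"
python3 -m creep '{"hand":[10,10,10,10,10],"delta_pos":[[0,0,0.001],[0,0,0.001],[0,0,0.001],[0,0,0.001],[0,0,0]],"turn":[0,0,0,0,0]}' 30
python3 -c "from h import *;st()"
```

```text
clock: 17.77
tcp_pos: [0.5311, 0.1745, 0.2215]
orientation: [-0.0, 0.002, 1.0, -0.0]
wrist_force: [0.2, 0.3, -6.5]
finger_gap: 0.021
{'clock': 17.7667, 'joint_pos': [0.174, 0.2892, -0.0381, 1.2439, -0.0002, 0.178], 'tcp_pos': [0.5311, 0.1745, 0.2215], 'orientation': [-0.0002, 0.002, 1.0, -0.0001], 'wrist_force': [0.1608, 0.2532, -6.4958], 'ft_torque': [-0.1685, -0.1866, -0.0405], 'finger_gap': 0.021}
clock: 18.18
tcp_pos: [0.5312, 0.1745, 0.2151]
orientation: [-0.0, 0.002, 1.0, -0.0]
wrist_force: [0.7, -1.0, -6.2]
finger_gap: 0.0207
{'clock': 18.1833, 'joint_pos': [0.174, 0.2916, -0.0506, 1.2289, -0.0001, 0.178], 'tcp_pos': [0.5312, 0.1745, 0.2151], 'orientation': [-0.0001, 0.002, 1.0, -0.0001], 'wrist_force': [0.7047, -0.9631, -6.2124], 'ft_torque': [-0.1373, -0.2218, -0.0028], 'finger_gap': 0.0207}
clock: 18.6
tcp_pos: [0.5312, 0.1745, 0.2121]
orientation: [-0.0, 0.002, 1.0, -0.0]
wrist_force: [-0.1, -0.9, -4.9]
finger_gap: 0.0207
{'clock': 18.6, 'joint_pos': [0.174, 0.2927, -0.0563, 1.2218, -0.0001, 0.178], 'tcp_pos': [0.5312, 0.1745, 0.2121], 'orientation': [-0.0, 0.002, 1.0, -0.0001], 'wrist_force': [-0.1051, -0.9387, -4.9055], 'ft_torque': [-0.157, -0.2279, 0.0087], 'finger_gap': 0.0207}
```

```bash

python3 -m creep '{"hand":[10,10,10,10,10],"delta_pos":[[-0.0002,-0.0005,0.001],[0,0,0.001],[0,0,0.001],[0,0,0.001],[0,0,0]],"turn":[0,0,0,0,0]}' 30
python3 -c "from h import *;st()"
python3 -m creep '{"hand":[10,10,10,10,10],"delta_pos":[[0,0,0.001],[0,0,0.001],[0,0,0.001],[0,0,0.001],[0,0,0]],"turn":[0,0,0,0,0]}' 30
python3 -c "from h import *;st()"
python3 -m creep '{"hand":[10,10,10,10,10],"delta_pos":[[0,0,0.001],[0,0,0.001],[0,0,0.001],[0,0,0],[0,0,0]],"turn":[0,0,0,0,0]}' 30
python3 -c "from h import *;st()"
```

```text
clock: 19.02
tcp_pos: [0.5313, 0.1742, 0.2088]
orientation: [-0.0, 0.002, 1.0, -0.0]
wrist_force: [0.4, 0.0, -5.9]
finger_gap: 0.0208
{'clock': 19.0167, 'joint_pos': [0.1732, 0.2942, -0.0625, 1.2143, -0.0, 0.1772], 'tcp_pos': [0.5313, 0.1742, 0.2088], 'orientation': [-0.0001, 0.002, 1.0, -0.0], 'wrist_force': [0.3772, 0.0469, -5.9384], 'ft_torque': [-0.0886, -0.0996, 0.0246], 'finger_gap': 0.0208}
clock: 19.43
tcp_pos: [0.5314, 0.1741, 0.2057]
orientation: [-0.0, 0.002, 1.0, -0.0]
wrist_force: [0.1, -0.3, -6.0]
finger_gap: 0.021
{'clock': 19.4333, 'joint_pos': [0.1732, 0.2955, -0.0685, 1.2069, -0.0001, 0.1772], 'tcp_pos': [0.5314, 0.1741, 0.2057], 'orientation': [-0.0, 0.002, 1.0, -0.0001], 'wrist_force': [0.1259, -0.3051, -6.0348], 'ft_torque': [-0.0838, -0.2047, -0.0052], 'finger_gap': 0.021}
clock: 19.85
tcp_pos: [0.5313, 0.1741, 0.2033]
orientation: [-0.0, 0.002, 1.0, -0.0]
wrist_force: [-0.2, -1.3, -5.8]
finger_gap: 0.0209
{'clock': 19.85, 'joint_pos': [0.1732, 0.2966, -0.0729, 1.2015, -0.0001, 0.1772], 'tcp_pos': [0.5313, 0.1741, 0.2033], 'orientation': [-0.0001, 0.002, 1.0, -0.0001], 'wrist_force': [-0.1868, -1.291, -5.8447], 'ft_torque': [-0.0791, -0.1749, -0.0104], 'finger_gap': 0.0209}
```

```bash

python3 -m creep '{"hand":[10,10,10,10,10],"delta_pos":[[0,0,0.0005],[0,0,0.0005],[0,0,0.0005],[0,0,0],[0,0,0]],"turn":[0,0,0,0,0]}' 30
python3 -c "from h import *;st()"
python3 -m creep '{"hand":[10,10,10,10,10],"delta_pos":[[0,0,0.0005],[0,0,0.0005],[0,0,0.0005],[0,0,0],[0,0,0]],"turn":[0,0,0,0,0]}' 30
python3 -c "from h import *;st()"
```

```text
clock: 20.27
tcp_pos: [0.5314, 0.1741, 0.2022]
orientation: [0.0, 0.002, 1.0, -0.0]
wrist_force: [0.0, -0.4, -5.6]
finger_gap: 0.0209
{'clock': 20.2667, 'joint_pos': [0.1732, 0.297, -0.075, 1.1988, -0.0001, 0.1772], 'tcp_pos': [0.5314, 0.1741, 0.2022], 'orientation': [0.0, 0.002, 1.0, -0.0], 'wrist_force': [0.0293, -0.3679, -5.5983], 'ft_torque': [-0.1561, -0.1706, -0.0092], 'finger_gap': 0.0209}
clock: 20.68
tcp_pos: [0.5316, 0.1742, 0.2016]
orientation: [0.0, 0.002, 1.0, 0.0]
wrist_force: [0.2, -1.3, -1.4]
finger_gap: 0.0209
{'clock': 20.6833, 'joint_pos': [0.1732, 0.297, -0.0767, 1.1962, -0.0001, 0.1772], 'tcp_pos': [0.5316, 0.1742, 0.2016], 'orientation': [0.0004, 0.002, 1.0, 0.0], 'wrist_force': [0.2224, -1.3028, -1.3929], 'ft_torque': [-0.1061, -0.0207, 0.0187], 'finger_gap': 0.0209}
```

Landed on the pin: TCP 0.2016, as expected from 0.105 + 0.097, and the load rose by 4–5 N. I'll turn gently and watch for the drop.

```bash

python3 -m creep '{"hand":[10,10,10,10,10],"delta_pos":[[0,0,0],[0,0,0],[0,0,0],[0,0,0],[0,0,0]],"turn":[-0.4,-0.4,-0.4,-0.4,0]}' 30
python3 -c "from h import *;st()"
python3 -m creep '{"hand":[10,10,10,10,10],"delta_pos":[[0,0,0],[0,0,0],[0,0,0],[0,0,0],[0,0,0]],"turn":[-0.4,-0.4,-0.4,-0.4,0]}' 30
python3 -c "from h import *;st()"
```

```text
clock: 21.1
tcp_pos: [0.5316, 0.1739, 0.2016]
orientation: [0.0, -0.068, 0.998, -0.0]
wrist_force: [0.3, -2.0, 0.6]
finger_gap: 0.0213
{'clock': 21.1, 'joint_pos': [0.1731, 0.297, -0.0767, 1.1963, -0.0008, 0.0368], 'tcp_pos': [0.5316, 0.1739, 0.2016], 'orientation': [0.0005, -0.0681, 0.9977, -0.0003], 'wrist_force': [0.2534, -2.0233, 0.5997], 'ft_torque': [-0.4446, -0.0119, -0.0114], 'finger_gap': 0.0213}
clock: 21.52
tcp_pos: [0.5317, 0.1739, 0.2015]
orientation: [0.0, -0.137, 0.991, -0.0]
wrist_force: [0.7, -0.8, 0.1]
finger_gap: 0.0212
{'clock': 21.5167, 'joint_pos': [0.1731, 0.2972, -0.0767, 1.1961, -0.0008, -0.1019], 'tcp_pos': [0.5317, 0.1739, 0.2015], 'orientation': [0.0004, -0.1371, 0.9906, -0.0004], 'wrist_force': [0.7337, -0.7872, 0.0916], 'ft_torque': [-0.6157, -0.0928, -0.0433], 'finger_gap': 0.0212}
```

```bash

python3 -m creep '{"hand":[10,10,10,10,10],"delta_pos":[[0,0,0],[0,0,0],[0,0,0],[0,0,0],[0,0,0]],"turn":[-0.4,-0.4,-0.4,-0.4,0]}' 20
python3 -c "from h import *;st()"
python3 -m creep '{"hand":[10,10,10,10,10],"delta_pos":[[0,0,0],[0,0,0],[0,0,0],[0,0,0],[0,0,0]],"turn":[-0.4,-0.4,-0.4,-0.4,0]}' 20
python3 -c "from h import *;st()"
```

```text
clock: 21.93
tcp_pos: [0.5317, 0.174, 0.2014]
orientation: [0.0, -0.206, 0.979, -0.0]
wrist_force: [-0.5, -1.7, -0.3]
finger_gap: 0.0211
{'clock': 21.9333, 'joint_pos': [0.1731, 0.2972, -0.0768, 1.196, -0.0005, -0.241], 'tcp_pos': [0.5317, 0.174, 0.2014], 'orientation': [0.0004, -0.2056, 0.9786, -0.0003], 'wrist_force': [-0.5049, -1.7348, -0.3063], 'ft_torque': [-0.5445, -0.1244, -0.1171], 'finger_gap': 0.0211}
clock: 22.35
tcp_pos: [0.5316, 0.1741, 0.2014]
orientation: [0.0, -0.273, 0.962, -0.0]
wrist_force: [-0.1, -1.0, 0.5]
finger_gap: 0.021
{'clock': 22.35, 'joint_pos': [0.1732, 0.2973, -0.0768, 1.1959, -0.0003, -0.3801], 'tcp_pos': [0.5316, 0.1741, 0.2014], 'orientation': [0.0004, -0.2731, 0.962, -0.0002], 'wrist_force': [-0.1441, -0.9767, 0.5283], 'ft_torque': [-0.4781, -0.2303, -0.0282], 'finger_gap': 0.021}
```

```bash

python3 -m creep '{"hand":[10,10,10,10,10],"delta_pos":[[0,0,0],[0,0,0],[0,0,0],[0,0,0],[0,0,0]],"turn":[-0.4,-0.4,-0.4,-0.4,0]}' 20
python3 -c "from h import *;st()"
python3 -m creep '{"hand":[10,10,10,10,10],"delta_pos":[[0,0,0],[0,0,0],[0,0,0],[0,0,0],[0,0,0]],"turn":[-0.4,-0.4,-0.4,-0.4,0]}' 20
python3 -c "from h import *;st()"
```

```text
clock: 22.77
tcp_pos: [0.5317, 0.1742, 0.2014]
orientation: [0.0, -0.339, 0.941, -0.0]
wrist_force: [0.2, -1.8, 1.6]
finger_gap: 0.021
{'clock': 22.7667, 'joint_pos': [0.1732, 0.2973, -0.0767, 1.1959, -0.0001, -0.5195], 'tcp_pos': [0.5317, 0.1742, 0.2014], 'orientation': [0.0004, -0.3395, 0.9406, -0.0001], 'wrist_force': [0.1832, -1.8064, 1.5646], 'ft_torque': [-0.5188, -0.3013, -0.0089], 'finger_gap': 0.021}
clock: 23.18
tcp_pos: [0.5316, 0.1743, 0.2013]
orientation: [0.0, -0.404, 0.915, 0.0]
wrist_force: [-0.6, -0.4, 2.5]
finger_gap: 0.0208
{'clock': 23.1833, 'joint_pos': [0.1733, 0.2973, -0.0769, 1.1959, 0.0002, -0.6589], 'tcp_pos': [0.5316, 0.1743, 0.2013], 'orientation': [0.0003, -0.4042, 0.9147, 0.0], 'wrist_force': [-0.6164, -0.4017, 2.4604], 'ft_torque': [-0.3371, -0.2114, -0.0376], 'finger_gap': 0.0208}
```

```bash

python3 -m creep '{"hand":[10,10,10,10,10],"delta_pos":[[0,0,0],[0,0,0],[0,0,0],[0,0,0],[0,0,0]],"turn":[-0.4,-0.4,-0.4,-0.4,0]}' 20
python3 -c "from h import *;st()"
python3 -m creep '{"hand":[10,10,10,10,10],"delta_pos":[[0,0,0],[0,0,0],[0,0,0],[0,0,0],[0,0,0]],"turn":[-0.4,-0.4,-0.4,-0.4,0]}' 20
python3 -c "from h import *;st()"
python3 look.py e|grep board;  python3 -c "
import cv2,numpy as np
a=[cv2.imread(f'pics/{n}_e.png') for n in ('scene','side')]
h=min(x.shape[0] for x in a);cv2.imwrite('pics/ab_e.png',cv2.resize(np.hstack([x[:h] for x in a]),(800,350)))"
```

```text
clock: 23.6
tcp_pos: [0.5308, 0.1746, 0.2002]
orientation: [-0.001, -0.467, 0.884, 0.001]
wrist_force: [0.2, 1.7, -4.5]
finger_gap: 0.0209
{'clock': 23.6, 'joint_pos': [0.1735, 0.2984, -0.0782, 1.1957, 0.0011, -0.7985], 'tcp_pos': [0.5308, 0.1746, 0.2002], 'orientation': [-0.0006, -0.4671, 0.8842, 0.0008], 'wrist_force': [0.1952, 1.6918, -4.4556], 'ft_torque': [0.1379, -0.176, -0.0023], 'finger_gap': 0.0209}
clock: 24.02
tcp_pos: [0.5308, 0.1746, 0.2005]
orientation: [-0.0, -0.527, 0.85, 0.001]
wrist_force: [-1.5, 2.2, -2.3]
finger_gap: 0.0209
{'clock': 24.0167, 'joint_pos': [0.1735, 0.2981, -0.0778, 1.1962, 0.0013, -0.9375], 'tcp_pos': [0.5308, 0.1746, 0.2005], 'orientation': [-0.0004, -0.5274, 0.8496, 0.0008], 'wrist_force': [-1.5301, 2.1606, -2.2928], 'ft_torque': [0.3253, 0.0971, -0.1528], 'finger_gap': 0.0209}
scene board centre [0.5318 0.1741] n 1239 z 0.1125 slope [-0.0035  0.0008]
side board centre [0.5291 0.1748] n 1671 z 0.1132 slope [0.0015 0.0008]
```

View pics/ab_e.png

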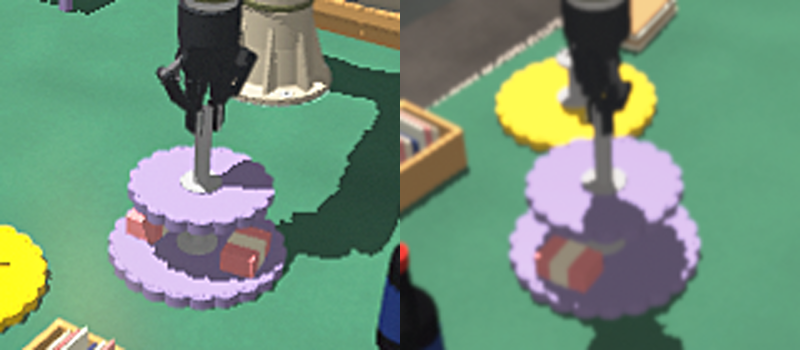

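At 23.6 s the height dropped 1.1 mm and the load came off. In the next 8° the moment about z rose to −0.15 N m, so a slot has caught the pin. I'll ease back a little, then lower slowly.

```bash

python3 -m creep '{"hand":[10,10,10,10,10],"delta_pos":[[0,0,0],[0,0,0],[0,0,0.0005],[0,0,0.0005],[0,0,0]],"turn":[0.3,0.3,0,0,0]}' 20
python3 -c "from h import *;st()"
python3 -m creep '{"hand":[10,10,10,10,10],"delta_pos":[[0,0,0.0005],[0,0,0.0005],[0,0,0.0005],[0,0,0],[0,0,0]],"turn":[0,0,0,0,0]}' 20
python3 -c "from h import *;st()"
```

```text
clock: 24.53
tcp_pos: [0.5311, 0.1744, 0.2002]
orientation: [-0.0, -0.506, 0.863, 0.0]
wrist_force: [-2.3, 1.9, -3.3]
finger_gap: 0.0208
{'clock': 24.5333, 'joint_pos': [0.1734, 0.2979, -0.0789, 1.1945, 0.0005, -0.8874], 'tcp_pos': [0.5311, 0.1744, 0.2002], 'orientation': [-0.0001, -0.5059, 0.8626, 0.0003], 'wrist_force': [-2.3125, 1.8675, -3.2537], 'ft_torque': [0.434, 0.2867, -0.0341], 'finger_gap': 0.0208}
clock: 24.95
tcp_pos: [0.5314, 0.1743, 0.1994]
orientation: [0.0, -0.506, 0.863, 0.0]
wrist_force: [-2.0, 2.0, 0.9]
finger_gap: 0.0209
{'clock': 24.95, 'joint_pos': [0.1733, 0.2981, -0.0806, 1.1916, 0.0002, -0.8874], 'tcp_pos': [0.5314, 0.1743, 0.1994], 'orientation': [0.0002, -0.5058, 0.8626, 0.0], 'wrist_force': [-2.0342, 1.9558, 0.8574], 'ft_torque': [0.6335, 0.4975, -0.1607], 'finger_gap': 0.0209}
```

```bash
cat > bz.py <<'E'
from h import *
for n in ('scene','side'):
    c=cam(n);P=cloud(c)
    hsv=cv2.cvtColor(c['pixels'],cv2.COLOR_RGB2HSV).astype(int)
    m=(hsv[...,0]>120)&(hsv[...,0]<142)&(hsv[...,1]>30)&(np.hypot(P[...,0]-.532,P[...,1]-.1745)<.085)&(P[...,2]>.095)&(P[...,2]<.13)
    z=P[m][:,2];A=np.c_[P[m][:,:2]-[.532,.1745],np.ones(len(z))];p=np.linalg.lstsq(A,z,rcond=None)[0]
    print(n,'board top z med',np.median(z).round(5),'plane',p.round(4),len(z))
E
python3 bz.py; python3 look.py f|grep board;  python3 -c "
import cv2,numpy as np
a=[cv2.imread(f'pics/{n}_f.png') for n in ('scene','side')]
h=min(x.shape[0] for x in a);cv2.imwrite('pics/ab_f.png',cv2.resize(np.hstack([x[:h] for x in a]),(800,350)))"
```

```text
scene board top z med 0.1116 plane [-0.0015  0.0035  0.1115] 996
side board top z med 0.11208 plane [1.00e-04 5.40e-03 1.12e-01] 1321
scene board centre [0.5318 0.1744] n 1240 z 0.1114 slope [-0.0027  0.0025]
side board centre [0.53   0.1756] n 1663 z 0.1121 slope [0.0011 0.0039]
```

View pics/ab_f.png

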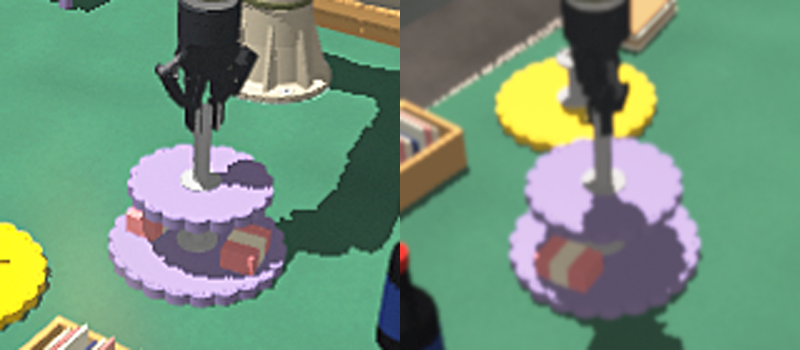

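Board top follows the TCP down by 1 mm, so the underside is about 0.0944, now below the pin's top. The slot is over the pin. The moments show the foot being pushed toward (−x,+y), so I'll relieve that while lowering.

```bash
python3 mv.py .5309 .1747 .1994
```

```text
tool delta m [-0.0001  0.0007 -0.0001] units [-0.0001  0.0009 -0.0001] psi deg -119.23 zaxis [ 4.e-04  1.e-04 -1.e+00] rows>= 0.017294756411256378
```

```bash

python3 -m creep '{"hand":[10,10,10,10,10],"delta_pos":[[0,0.0005,0],[0,0.0005,0],[0,0,0.0005],[0,0,0],[0,0,0]],"turn":[0,0,0,0,0]}' 20
python3 -c "from h import *;st()"
python3 bz.py
```

```text
clock: 25.57
tcp_pos: [0.531, 0.1745, 0.1987]
orientation: [0.0, -0.506, 0.863, -0.0]
wrist_force: [-1.2, 2.2, 1.4]
finger_gap: 0.0208
{'clock': 25.5667, 'joint_pos': [0.1741, 0.2978, -0.0829, 1.1896, -0.0002, -0.8864], 'tcp_pos': [0.531, 0.1745, 0.1987], 'orientation': [0.0002, -0.5057, 0.8627, -0.0002], 'wrist_force': [-1.2006, 2.1802, 1.3949], 'ft_torque': [0.5334, 0.098, -0.2069], 'finger_gap': 0.0208}
scene board top z med 0.11091 plane [0.0009 0.0036 0.1109] 994
side board top z med 0.11156 plane [0.0017 0.0059 0.1115] 1315
```

```bash

python3 -m creep '{"hand":[10,10,10,10,10],"delta_pos":[[0,0.0005,0],[0,0,0],[0,0,0.0005],[0,0,0],[0,0,0]],"turn":[0.3,0.3,0,0,0]}' 20
python3 -c "from h import *;st()"
python3 -m creep '{"hand":[10,10,10,10,10],"delta_pos":[[0,0,0.0005],[0,0,0],[0,0,0.0005],[0,0,0],[0,0,0]],"turn":[0,0,0,0,0]}' 20
python3 -c "from h import *;st()"
python3 bz.py
```

```text
clock: 26.08
tcp_pos: [0.5304, 0.1745, 0.1976]
orientation: [-0.0, -0.483, 0.875, -0.0]
wrist_force: [0.9, 1.4, -6.0]
finger_gap: 0.0209
{'clock': 26.0833, 'joint_pos': [0.1744, 0.2981, -0.0851, 1.1883, -0.0006, -0.8345], 'tcp_pos': [0.5304, 0.1745, 0.1976], 'orientation': [-0.0004, -0.4833, 0.8754, -0.0002], 'wrist_force': [0.9228, 1.3913, -5.9904], 'ft_torque': [0.2667, -0.4953, 0.0249], 'finger_gap': 0.0209}
clock: 26.5
tcp_pos: [0.5303, 0.1746, 0.1974]
orientation: [-0.0, -0.483, 0.876, -0.0]
wrist_force: [-0.2, 1.0, -4.6]
finger_gap: 0.0207
{'clock': 26.5, 'joint_pos': [0.1745, 0.2978, -0.086, 1.1871, -0.0003, -0.8338], 'tcp_pos': [0.5303, 0.1746, 0.1974], 'orientation': [-0.0001, -0.4831, 0.8756, -0.0001], 'wrist_force': [-0.1974, 0.9538, -4.5794], 'ft_torque': [0.2087, -0.374, 0.0346], 'finger_gap': 0.0207}
scene board top z med 0.10961 plane [0.002  0.0022 0.1095] 995
side board top z med 0.11021 plane [0.0037 0.0017 0.1103] 1321
```

```bash

python3 -m creep '{"hand":[10,10,10,10,10],"delta_pos":[[0,-0.0003,0.0005],[0,0,0.0005],[0,0,0.0005],[0,0,0],[0,0,0]],"turn":[0,0,0,0,0]}' 20
python3 -c "from h import *;st()"
python3 -m creep '{"hand":[10,10,10,10,10],"delta_pos":[[0,0,0.0005],[0,0,0.0005],[0,0,0],[0,0,0],[0,0,0]],"turn":[0,0,0,0,0]}' 20
python3 -c "from h import *;st()"
python3 bz.py
```

```text
clock: 27.02
tcp_pos: [0.5305, 0.1746, 0.1963]
orientation: [-0.0, -0.483, 0.876, -0.0]
wrist_force: [0.9, 0.7, -3.0]
finger_gap: 0.0207
{'clock': 27.0167, 'joint_pos': [0.1743, 0.2985, -0.0878, 1.1845, -0.0001, -0.834], 'tcp_pos': [0.5305, 0.1746, 0.1963], 'orientation': [-0.0, -0.4831, 0.8756, -0.0], 'wrist_force': [0.8699, 0.676, -3.0028], 'ft_torque': [0.2453, -0.3027, 0.0181], 'finger_gap': 0.0207}
clock: 27.43
tcp_pos: [0.5305, 0.1746, 0.1954]
orientation: [-0.0, -0.483, 0.876, -0.0]
wrist_force: [1.5, 0.3, -3.7]
finger_gap: 0.0211
{'clock': 27.4333, 'joint_pos': [0.1743, 0.299, -0.0893, 1.1826, -0.0001, -0.834], 'tcp_pos': [0.5305, 0.1746, 0.1954], 'orientation': [-0.0, -0.4831, 0.8756, -0.0], 'wrist_force': [1.4704, 0.3368, -3.7262], 'ft_torque': [0.1993, -0.2935, -0.0365], 'finger_gap': 0.0211}
scene board top z med 0.10769 plane [0.0028 0.0003 0.1076] 1005
side board top z med 0.10816 plane [0.003  0.0028 0.1082] 1320
```

```bash

python3 -m creep '{"hand":[10,10,10,10,10],"delta_pos":[[0,0,0.0005],[0,0,0.0005],[0,0,0],[0,0,0],[0,0,0]],"turn":[0,0,0,0,0]}' 20
python3 -c "from h import *;st()"
python3 bz.py
```

```text
clock: 27.95
tcp_pos: [0.5306, 0.1747, 0.1949]
orientation: [0.0, -0.483, 0.876, -0.0]
wrist_force: [0.3, 1.1, -0.5]
finger_gap: 0.021
{'clock': 27.95, 'joint_pos': [0.1743, 0.2991, -0.0904, 1.1809, -0.0001, -0.834], 'tcp_pos': [0.5306, 0.1747, 0.1949], 'orientation': [0.0002, -0.4831, 0.8756, -0.0001], 'wrist_force': [0.252, 1.1052, -0.5296], 'ft_torque': [0.2452, -0.2028, -0.0002], 'finger_gap': 0.021}
scene board top z med 0.10718 plane [0.004  0.001  0.1071] 1002
side board top z med 0.10772 plane [0.0027 0.0032 0.1077] 1320
```

Load is now being taken up at TCP 0.1949 with the board top at home height (0.1072). One more small step to confirm the seat.

```bash

python3 -m creep '{"hand":[10,10,10,10,10],"delta_pos":[[0,0,0.0005],[0,0,0.0005],[0,0,0],[0,0,0],[0,0,0]],"turn":[0,0,0,0,0]}' 20
python3 -c "from h import *;st()"
python3 bz.py;python3 look.py g|grep board;  python3 -c "
import cv2,numpy as np
a=[cv2.imread(f'pics/{n}_g.png') for n in ('scene','side')]
h=min(x.shape[0] for x in a);cv2.imwrite('pics/ab_g.png',cv2.resize(np.hstack([x[:h] for x in a]),(800,350)))"
```

```text
clock: 28.47
tcp_pos: [0.5309, 0.1747, 0.1947]
orientation: [0.001, -0.483, 0.876, -0.0]
wrist_force: [-0.9, 0.4, 5.4]
finger_gap: 0.0211
{'clock': 28.4667, 'joint_pos': [0.1744, 0.2989, -0.0912, 1.1793, -0.0, -0.834], 'tcp_pos': [0.5309, 0.1747, 0.1947], 'orientation': [0.0007, -0.4831, 0.8756, -0.0002], 'wrist_force': [-0.8563, 0.4461, 5.3897], 'ft_torque': [0.2937, 0.158, -0.0159], 'finger_gap': 0.0211}
scene board top z med 0.10696 plane [0.0033 0.0005 0.1069] 998
side board top z med 0.10752 plane [0.0038 0.0014 0.1075] 1322
scene board centre [0.5319 0.174 ] n 1239 z 0.1068 slope [-0.0013  0.0003]
side board centre [0.5294 0.1754] n 1668 z 0.1073 slope [ 0.0051 -0.0001]
```

View pics/ab_g.png

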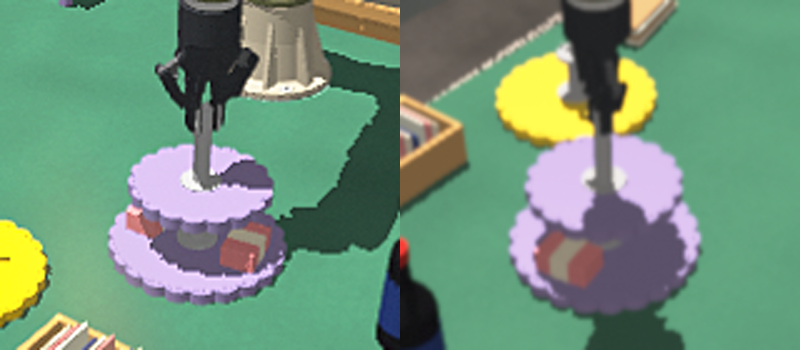

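It is seated: the load rises sharply to 11 N with no further travel, and the board is at home height and level. I'll unload slightly, then open and back off upward.

```bash

python3 -m creep '{"hand":[10,10,24,30,40],"delta_pos":[[0,0,-0.0005],[0,0,-0.0005],[0,0,0],[0,0,0],[0,0,0]],"turn":[0,0,0,0,0]}' 20
python3 -m creep '{"hand":[60,70,80,80,80],"delta_pos":[[0,0,0],[0,0,0],[0,0,0],[0,0,0],[0,0,0]],"turn":[0,0,0,0,0]}' 20
python3 -c "from h import *;st()"
python3 bz.py
python3 -c "
from h import *
c=cam('wrist');save(c,'w9.png')"
```

```text
clock: 29.08
tcp_pos: [0.5303, 0.1744, 0.1942]
orientation: [-0.001, -0.483, 0.876, -0.0]
wrist_force: [-0.0, 0.6, 1.0]
finger_gap: 0.0394
clock: 29.5
tcp_pos: [0.5305, 0.1746, 0.1946]
orientation: [-0.0, -0.483, 0.876, -0.0]
wrist_force: [-0.9, 0.5, -0.4]
finger_gap: 0.0802
{'clock': 29.5, 'joint_pos': [0.1743, 0.2994, -0.0907, 1.1808, -0.0001, -0.834], 'tcp_pos': [0.5305, 0.1746, 0.1946], 'orientation': [-0.0001, -0.4831, 0.8756, -0.0], 'wrist_force': [-0.8605, 0.469, -0.3699], 'ft_torque': [0.0269, 0.0118, 0.0156], 'finger_gap': 0.0802}
scene board top z med 0.10678 plane [ 0.0216 -0.0069  0.1067] 988
side board top z med 0.10712 plane [ 0.0211 -0.0065  0.1073] 1347
```

View pics/w9.png

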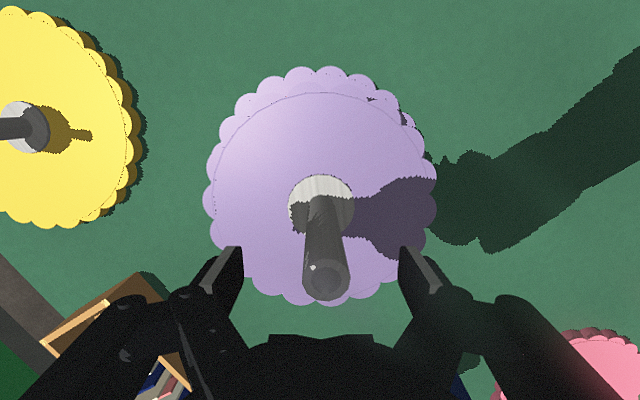

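Released. The wrist view shows the sleeve at (275,325), clear of both fingers at columns 240 and 400. The board has settled onto the flange with a 1.25° slope, matching the post's lean. Now I'll retreat upward.

```bash

python3 -m creep '{"hand":[80,80,80,80,80],"delta_pos":[[0,0,-0.005],[0,0,-0.01],[0,0,-0.02],[0,0,-0.03],[0,0,-0.03]],"turn":[0,0,0,0,0]}' 20
python3 -m creep '{"hand":[80,80,80,80,80],"delta_pos":[[0,0,-0.03],[0,0,-0.03],[0,0,-0.02],[0,0,0],[0,0,0]],"turn":[0,0,0,0,0]}' 20
python3 -m creep '{"hand":[80,80,80,80,80],"delta_pos":[[0,0,0],[0,0,0],[0,0,0],[0,0,0],[0,0,0]],"turn":[0,0,0,0,0]}' 20
python3 -c "from h import *;st()"
python3 bz.py
python3 - <<'E'
from h import *
c=cam('scene');save(c,'fin.png',(130,290,200,460),3)
for t in('tier_foot','jar','bottle','soap_a'):
    for d in env.pinpoint('scene',t)[:2]: print(t,np.round(d['location'],1),round(d['score'],2),atz(c,*d['location'],{'tier_foot':.09,'soap_a':.018}.get(t,0)).round(3))
c=cam('side');save(c,'fin2.png',(130,330,220,460),3)
E
```

```text
clock: 30.07
tcp_pos: [0.5301, 0.1745, 0.2718]
orientation: [-0.0, -0.483, 0.876, 0.0]
wrist_force: [1.5, -0.1, 0.3]
finger_gap: 0.08
clock: 30.48
tcp_pos: [0.5311, 0.1748, 0.3361]
orientation: [0.001, -0.483, 0.876, -0.001]
wrist_force: [-0.4, 0.6, -1.2]
finger_gap: 0.0798
clock: 30.9
tcp_pos: [0.5303, 0.1746, 0.334]
orientation: [-0.001, -0.483, 0.876, 0.0]
wrist_force: [-0.5, 0.3, 0.0]
finger_gap: 0.0797
{'clock': 30.9, 'joint_pos': [0.1743, 0.2755, 0.2169, 1.5135, -0.0001, -0.834], 'tcp_pos': [0.5303, 0.1746, 0.334], 'orientation': [-0.0006, -0.4831, 0.8756, 0.0001], 'wrist_force': [-0.468, 0.2552, 0.0367], 'ft_torque': [0.0036, -0.0001, -0.0111], 'finger_gap': 0.0797}
scene board top z med 0.10699 plane [ 0.0199 -0.0055  0.1068] 982
side board top z med 0.10719 plane [ 0.0225 -0.005   0.1074] 1348
tier_foot [200. 346.] 0.8 [0.514 0.161 0.09 ]
jar [172.6 219.9] 0.64 [ 0.517 -0.451  0.   ]
bottle [265.6 428.4] 0.85 [0.559 0.483 0.   ]
soap_a [228.2 364.3] 0.65 [0.528 0.243 0.018]
soap_a [214.7 328.9] 0.53 [0.531 0.105 0.018]
```

View pics/fin.png

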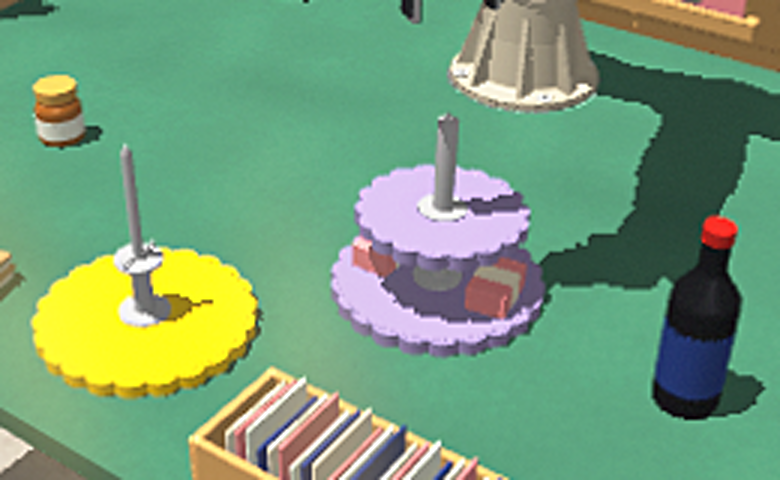

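View pics/fin2.png

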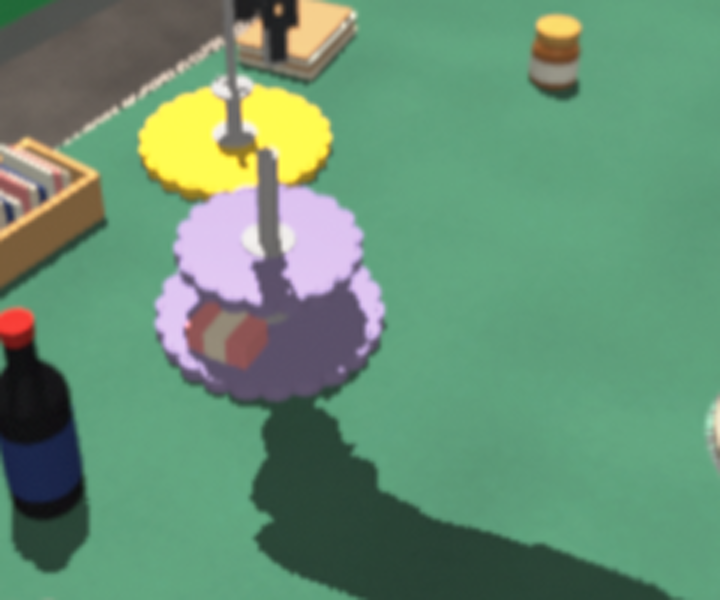

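Final views: the tier is on the rod, the rod's nose just shows above the sleeve (scene crop (115,447)), and the goods stand where they were. Board top reads 0.107, which with the cameras' −0.9 mm offset is home. Handing in.

```bash
python3 -c "from workcell import env;print(env.hand_in())"
```

```text
the job is handed in; nothing more can be done
None
```

The tier is back on the lilac stand, fully home on the flange and released. I handed the job in at about 31 s; no verdict was reported.

**What I did:** I gripped the sleeve near its top and threaded it over the rod. It landed on the cross-pin with about 5 N. At about 50° of turn a slot caught the pin. I eased back about 6° to free some side binding, then lowered it until it took about 11 N on the flange, and opened the gripper.

**Last checks:**
- **Height:** the board top reads 0.1070–0.1072 m. The same cameras read this board's top about 0.9 mm low on the counter, so that puts it at home height, 0.108 m.
- **Level:** it slopes about 1.2°, which matches the lean I measured in the post (about 1.5° toward the robot).
- **Position:** just before release the fitted board centre was about (0.531, 0.175), about 2–3 mm from the stand's axis at (0.533, 0.175).
- **Seating and contact:** the rod's nose shows just above the sleeve, and the wrist force is near zero with the hand clear above.

**Disagreements and slips:**
- **Tier position:** after release the trained network's `tier_foot` came out about 2 cm away, at (0.514, 0.161). The tier hides that point, so I went by the depth fits above and the visible rod nose.
- **Bottle:** the network's two bottle readings differ by about 2 cm. The robot never went near it, and its place in the picture looks unchanged.
- **Turning:** I turned about 8° past the point where the slot first caught, so the fingers slipped a little on the sleeve before I turned back.

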